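Scan in the reagent jars and stow the pipettes

ROBOT

A 6-joint arm with a two-finger parallel gripper is mounted at the origin on the work surface. World frame = base frame: x ahead of the robot, y to its left, z up, the work surface at z = 0. Lengths are in m, angles in rad, forces in N, time in s.
With the tool pointing down it reaches from about 0.3 to 0.875 m from the base axis. Payload 6.4 kg.
Tool frame: the origin (TCP) lies between the finger pads; the fingertips stand 19 mm ahead of it and the grasp point (between the pads) is the TCP; z points along the fingers, y is the direction in which the jaws open and shut (so a half turn about z gives the same grasp; the last joint's range is limited). The gripper opens to 85 mm and grips with 20 to 120 N. Pads are 22 mm wide; open, the fingers measure 114 mm over their backs; the gripper's body (76 mm by 85 mm) begins 54 mm behind the grasp point. The pads swing forward as they close: fully open they stand 13 mm farther back than shut.
Start: joints at [1.088, 0.181, 1.607, -0, 1.354, -0.206], TCP at [0.157, 0.553, 0.25] pointing down, gripper open.
Joint ranges: [-2.99, 2.99], [-0.89, 2.07], [0.3, 2.58], [-1.14, 4.28], [0, 2.63], [-3.12, 3.12]. Speed limits (rad/s): [2.57, 2.57, 3.01, 3.14, 3.14, 3.14].

INTERFACE

Orientations are given as a unit quaternion [w, x, y, z].
In Python, from bench import * gives the robot as it stands.
- The arm moves only by the tool apply_moves, never from a script. Its argument "moves" is a list that holds one entry, the list of rows, each a list of 7 numbers: the shift along the tool's x, y, z in cm, then the turn, a rotation vector about the tool's x, y, z in rad, then the opening, from 0 (shut) to 1 (fully open). A call has 1 to 8 rows; each row is the pose to reach, as a shift and turn from the pose commanded when the call began, along the tool's axes at that moment; what a row does not reach only later rows make up. A row lasts 1/10 s, in which the tool goes at most 50 mm and 8.59 degrees, less where a joint would pass 70% of its speed; a pose out of reach is approached as far as the arm can. A call with a gripper value outside its range is refused whole. The fingers move at their own pace and stop on an object; the grip force is fixed at half the most. Time passes only in rows, so rows that repeat a pose let the fingers close. It gives the time, the measured TCP pose, the force and the opening at its end, in the units of the state.
- get_obs(): the state, without advancing time (a new reading comes with each control period).
- camera(name): name is "scene" or "top" or "wrist"; returns the picture (384x512x3 uint8, red, green, blue); there is no depth.
- get_calibration(name): a dict with "vertical_fov" (degrees; the focal length in pixels is half the picture's height over the tangent of half this angle, whatever the lens; pixels are square), "cx", "cy" (the principal point, pixels), "k1" (the pictures are not rectified: a ray, as slopes to the right and down, at radius r is drawn at 1 + k1 r^2 times it, then the intrinsics apply), "R" (3x3) and "t" (3): a world point X has camera coordinates R X + t. Camera axes: x right, y down, z forward; pixel columns grow to the right and rows downward; lengths in m; the calibration is good to about 2 mm. A picture is of the moment at which its call begins: read the wrist's pose just before it. get_calibration takes no time and is no camera call; for the wrist camera it gives the pose at the moment of the call.
- hand_in(): hands the job in, once; it reports no verdict.
The state is a dict: "time_s": time; "q": joint angles; "dq": joint speeds; "joint_efforts": joint torques, N m; "eef_pos": TCP position; "eef_rot": TCP orientation; "wrist_force": force on the tool from outside, world axes, zero at the start; "torque": the same for the moment, N m; "opening": opening from 0.0 (shut) to 1.0 (fully open).
Only numpy, scipy, OpenCV 4.12 (cv2) and the standard library are available. Lean on these libraries where they do the work, as an engineer would, in place of code of your own. Each camera call takes 0.05 s, during which the arm holds its last target. There are 200 camera calls.

TASK

Get this water-testing table ready for the next round: stand every brown reagent jar upright on its own ringed place on the reader's narrow ledge, centred on the ring with its label squarely facing the scanner block, and once all of them stand so, let go and press the scan button fully down. Drop every pipette from the rinse rack tip-down into a tube of the caddy, before or after the scan. Leave the jars as scanned, and do not knock over or push away the flask, the meter and the other bottles.

Things in the scene. Friction and masses are not known exactly. Their poses are not given: they have to be found in the camera images.
- reader: Label reader, fixed. Origin at table height under the middle of its ledge; x points from ledge to scanner block, y along the ledge, z up. Steel ledge 44 mm wide, 340 mm long (y), 25 mm high. White scanner block along it: face with the dark window 85 mm from the ledge's centre line, 55 mm deep, 340 mm long, 70 mm high. A 4 mm base plate lies between.
- place0 (a point): The right-hand (y = -110 mm) of the three places on the ledge, each marked with a thin black ring 36 mm across: centre of the ring, on the ledge's top. Axes as the reader's.
- place1 (a point): The middle (y = 0) of the three places on the ledge, each marked with a thin black ring 36 mm across: centre of the ring, on the ledge's top. Axes as the reader's.
- place2 (a point): The left-hand (y = +110 mm) of the three places on the ledge, each marked with a thin black ring 36 mm across: centre of the ring, on the ledge's top. Axes as the reader's.
- scan_top (a point): Top centre of the reader's grey push button (28 mm across), on top of the scanner block, 112 mm beyond the ledge's centre line. Pressed straight down.
- scan (a joint): Travel of the push button: 0 when out, 0.006 m fully down at 5 N; springs back.
- jar_s: Brown reagent jar 56 mm across and 70 mm high, its top 22 mm a black cap 48 mm across; 110 to 220 g. Origin at the centre of its underside, z up. Its x axis points to the side with the white barred label; a white stripe on the cap runs from centre to rim on that side. May be absent.
- jar_s_label (a point): Middle of the label of jar_s, on the jar's side, 28 mm from its axis, 24 mm above its underside. May be absent.
- jar_m: Brown reagent jar 52 mm across and 80 mm high, its top 22 mm a black cap 44 mm across; 110 to 220 g. Origin at the centre of its underside, z up. Its x axis points to the side with the white barred label; a white stripe on the cap runs from centre to rim on that side. May be absent.
- jar_m_label (a point): Middle of the label of jar_m, on the jar's side, 26 mm from its axis, 29 mm above its underside. May be absent.
- jar_t: Brown reagent jar 48 mm across and 90 mm high, its top 22 mm a black cap 40 mm across; 110 to 220 g. Origin at the centre of its underside, z up. Its x axis points to the side with the white barred label; a white stripe on the cap runs from centre to rim on that side. May be absent.
- jar_t_label (a point): Middle of the label of jar_t, on the jar's side, 24 mm from its axis, 34 mm above its underside. May be absent.
- rack: White rinse rack, fixed: block 50 mm (x) by 165 mm (y) by 70 mm high, origin under its centre. Four holes 13 mm wide in a row along its y, at -63, -21, +21 and +63 mm, floor 10 mm above the table; pipettes stand in them with a little play.
- pip0: Pipette: straight glass stem 10 mm thick with a black rubber bulb at the top, 16 mm thick, from 110 to 155 mm above the tip. Origin at the tip of the stem, z towards the bulb. 30 g. Stands in the rinse rack at the start, tip down. May be absent.
- pip1: Pipette: straight glass stem 10 mm thick with a black rubber bulb at the top, 16 mm thick, from 110 to 155 mm above the tip. Origin at the tip of the stem, z towards the bulb. 30 g. Stands in the rinse rack at the start, tip down. May be absent.
- pip2: Pipette: straight glass stem 10 mm thick with a black rubber bulb at the top, 16 mm thick, from 110 to 155 mm above the tip. Origin at the tip of the stem, z towards the bulb. 30 g. Stands in the rinse rack at the start, tip down. May be absent.
- pip3: Pipette: straight glass stem 10 mm thick with a black rubber bulb at the top, 16 mm thick, from 110 to 155 mm above the tip. Origin at the tip of the stem, z towards the bulb. 30 g. Stands in the rinse rack at the start, tip down. May be absent.
- caddy: Aluminium pipette caddy, loose, 0.7 kg: base plate 70 mm (x) by 200 mm (y), 8 mm thick, origin under its centre, with four upright square tubes in a row along its y, centred at y = -72, -24, +24 and +72 mm. Each tube is 24 mm wide inside, 32 mm outside, its mouth 88 mm and its floor 12 mm above the table.
- flask: Bystander: conical glass flask, 70 mm across, 105 mm high. Origin at the underside, as for all bystanders.
- meter: Bystander: white hand-held meter lying flat, 50 by 130 by 26 mm.
- amber: Bystander: brown bottle 70 mm across, 150 mm high.
- blue: Bystander: blue bottle 90 mm across, 200 mm high.
- white: Bystander: white bottle with blue cap, 60 mm across, 120 mm high.
- stopper: Bystander: black rubber stopper, 28 mm across, 16 mm high, may be pushed aside.
There are look-alikes about, which are no part of the job. Leave any pink look-alike of the pip2 alone. Leave any blue look-alike of the pip0 alone.

How it is judged:
By the outcome, as a careful person would: the job done as asked, in the order asked, and still so for the second after the job is handed in, with the robot touching nothing.
Of jar_s, jar_m, jar_t only 2 to 3 are there at a start; the rules pass over those that are not, and their reading is None.
Of pip0, pip1, pip2, pip3 only 3 to 4 are there at a start; the rules pass over those that are not, and their reading is None.
At some moment in a run one of caddy may be knocked a few centimetres aside while the robot is not near it.
It also fails if it takes over 208 s, if anything falls off the work surface, if the arm or the gripper's body presses on something with over 40 N, if the wrist force passes 120 N, or if a joint passes its speed limit or range.

## Working session

There is one attempt and no reset: what is moved stays moved. The work goes in short steps, Python scripts to look and compute and a tool call to move; the robot and the scene stay as the last step left them, time stands still between calls to the robot, and variables do not carry over. Pictures are saved under pics/ and viewed, about 12 in all and at most 16, crops included, and the job is handed in when it is done.

Besides the shell and the picture viewer there is one more tool, called as name(argument=value, ...), one argument or row to a line, values as JSON. apply_moves: Moves the arm, as the interface text tells. Its arguments: {"type":"object","properties":{"moves":{"type":"array","items":{"type":"array","items":{"type":"array","items":{"type":"number"}}}}},"required":["moves"]}

```bash
ls; mkdir -p pics; python3 - <<'E'
from bench import *
import cv2
for n in ("scene","top","wrist"):
    c=get_calibration(n); print(n,c)
    cv2.imwrite(f"pics/{n}0.png",cv2.resize(camera(n)[:,:,::-1],(800,600),interpolation=cv2.INTER_CUBIC))
print(get_obs())
E
```

```text
pics
scene {'vertical_fov': 49.784712328893406, 'cx': 252.37783415983859, 'cy': 187.6303889354863, 'k1': -0.09449342762377945, 'R': array([[-0.86745613,  0.49711508,  0.01991104],
       [ 0.32589159,  0.59800334, -0.73224769],
       [-0.37591824, -0.62870391, -0.68074729]]), 't': array([ 0.4014782 , -0.0963008 ,  1.28761012])}
top {'vertical_fov': 54.432020618743906, 'cx': 263.06046350808816, 'cy': 198.63726443253447, 'k1': -0.05347398516798898, 'R': array([[-0.00981636, -0.99993852, -0.00515721],
       [-0.97466888,  0.01072046, -0.22339571],
       [ 0.22343726,  0.00283364, -0.9747142 ]]), 't': array([7.23362690e-04, 5.03568754e-01, 9.00711607e-01])}
wrist {'vertical_fov': 68.59738693014133, 'cx': 256.483132656065, 'cy': 187.64294830584168, 'k1': -0.06405361171249889, 'R': array([[ 0.27381522,  0.96178081, -0.00170217],
       [ 0.91978302, -0.26134051,  0.29274619],
       [ 0.28111282, -0.08172399, -0.95618867]]), 't': array([-0.57512658, -0.03804257,  0.38007268])}
{'time_s': 0.15, 'q': array([ 1.08771485e+00,  1.81368280e-01,  1.60775186e+00, -1.41817987e-05,
        1.35381498e+00, -2.06286418e-01]), 'dq': array([-0.0006927 , -0.00050495, -0.00427995,  0.00058559, -0.00012321,
        0.00046321]), 'joint_efforts': array([ 9.54377574e-04, -4.45264864e+01, -3.51690745e+01, -2.70176488e-04,
        5.80972366e-03,  9.71020171e-06]), 'eef_pos': array([0.15692712, 0.55276596, 0.24960507]), 'eef_rot': array([-2.20293847e-04,  1.37954594e-01,  9.90438327e-01, -6.34095180e-04]), 'wrist_force': array([-0.19430361,  0.4889263 , -1.32630705]), 'torque': array([ 0.0006614 , -0.03775907,  0.02871536]), 'opening': 0.9979301967639912}
```

View pics/top0.png

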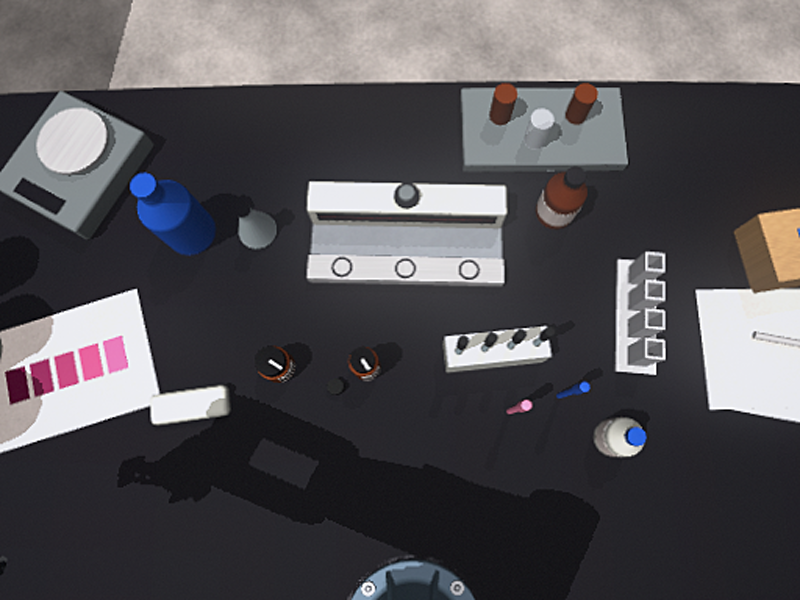

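View pics/scene0.png

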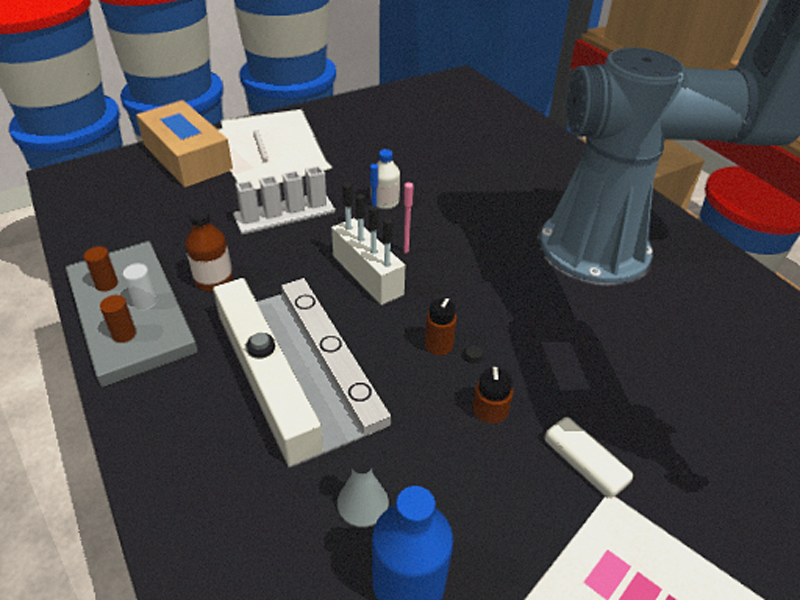

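```bash
cat > h.py <<'E'
from bench import *
import numpy as np, cv2
from scipy.spatial.transform import Rotation as Rt
def KD(c):
    f=192/np.tan(np.radians(c["vertical_fov"])/2)
    return np.array([[f,0,c["cx"]],[0,f,c["cy"]],[0,0,1]]),np.array([c["k1"],0,0,0.])
def rays(c,p):
    K,D=KD(c); u=cv2.undistortPoints(np.array(p,float).reshape(-1,1,2),K,D).reshape(-1,2)
    d=np.c_[u,np.ones(len(u))]@np.array(c["R"]); return -np.array(c["R"]).T@c["t"],d
def plane(c,p,z):
    o,d=rays(c,p); return o+d*((z-o[2])/d[:,2])[:,None]
def proj(c,X):
    K,D=KD(c); return cv2.projectPoints(np.array(X,float).reshape(-1,1,3),cv2.Rodrigues(np.array(c["R"]))[0],np.array(c["t"],float),K,D)[0].reshape(-1,2)
def tri(c1,p1,c2,p2):
    o1,d1=rays(c1,p1);o2,d2=rays(c2,p2);out=[]
    for a,b in zip(d1,d2):
        s=np.linalg.lstsq(np.c_[a,-b],o2-o1,rcond=None)[0]; out.append((o1+a*s[0]+o2+b*s[1])/2)
    return np.array(out)
def tool():
    o=get_obs(); w,x,y,z=o["eef_rot"]; return o["eef_pos"],Rt.from_quat([x,y,z,w])
def move_to(X,yaw=None,ref=None):
    """shift (cm, tool axes) and turn to TCP X, tool down, jaw(y) axis at world angle yaw (mod pi, nearest)"""
    p,R=tool() if ref is None else ref
    s=R.inv().apply(np.array(X)-p)*100
    y=R.apply([0,1,0]); cur=np.arctan2(y[1],y[0])
    if yaw is None: yaw=cur
    d=(yaw-cur+np.pi/2)%np.pi-np.pi/2; n=cur+d
    yy=np.array([np.cos(n),np.sin(n),0]); zz=np.array([0,0,-1.]); xx=np.cross(yy,zz)
    T=Rt.from_matrix(np.c_[xx,yy,zz])
    return s.round(2),(R.inv()*T).as_rotvec().round(3),T
def snap(n,name):
    c=get_calibration(n); im=camera(n)[:,:,::-1].copy(); cv2.imwrite(f"pics/{name}.png",im); return c,im
E
python3 - <<'E'
from h import *
np.set_printoptions(precision=4,suppress=True)
T=get_calibration("top");S=get_calibration("scene");k=.64
P=lambda l:np.array(l)*k
print("rings",plane(T,P([(342,267),(405,268),(469,270)]),.025))
print("ringsS",plane(S,P([(360,392),(331,344),(305,301)]),.025))
print("button",tri(T,P([(406,190)]),S,P([(261,339)])))
print("caps",tri(T,P([(273,361),(363,360)]),S,P([(495,378),(443,306)])))
print("bulb tops",tri(T,P([(462,340),(491,336),(517,333),(549,331)]),S,P([(386,213),(373,205),(361,196),(349,187)])))
print("caddy",plane(T,P([(655,261),(655,290),(655,318),(655,349)]),.088))
im=cv2.imread("pics/top0.png"); 
im=cv2.resize(im,(512,384),interpolation=cv2.INTER_AREA)
for (x,y),z in zip(P([(275,363),(365,362)]),(.07,.09)):
    w=im[int(y)-12:int(y)+12,int(x)-12:int(x)+12].min(2)
    m=np.argwhere(w>150)[:,::-1]+[int(x)-12,int(y)-12]
    print("stripe",plane(T,m,z)[:,:2].round(3).tolist())
print(rays(T,[[0,0]])[0],rays(S,[[0,0]])[0],rays(get_calibration("wrist"),[[0,0]])[0])
E
```

```text
rings [[ 0.5892  0.1143  0.025 ]
 [ 0.5861  0.0053  0.025 ]
 [ 0.5813 -0.1052  0.025 ]]
ringsS [[ 0.5913  0.1189  0.025 ]
 [ 0.5868  0.0093  0.025 ]
 [ 0.5825 -0.1031  0.025 ]]
button [[0.6993 0.0032 0.0901]]
caps [[0.4201 0.2187 0.0636]
 [0.4177 0.0718 0.0853]]
bulb tops [[ 0.4347 -0.0783  0.1758]
 [ 0.4393 -0.1191  0.1686]
 [ 0.4432 -0.1567  0.1656]
 [ 0.4452 -0.2035  0.1582]]
caddy [[ 0.5747 -0.4034  0.088 ]
 [ 0.5258 -0.3982  0.088 ]
 [ 0.4797 -0.3934  0.088 ]
 [ 0.4298 -0.3883  0.088 ]]
stripe [[0.423, 0.221], [0.42, 0.223], [0.42, 0.221], [0.42, 0.218], [0.418, 0.221], [0.418, 0.218], [0.418, 0.216], [0.418, 0.213], [0.415, 0.215], [0.415, 0.213], [0.415, 0.21], [0.413, 0.213], [0.413, 0.21], [0.413, 0.208], [0.413, 0.205], [0.41, 0.208], [0.41, 0.205], [0.41, 0.203], [0.395, 0.2]]
stripe [[0.419, 0.074], [0.419, 0.072], [0.416, 0.074], [0.416, 0.072], [0.416, 0.069], [0.414, 0.072], [0.414, 0.069], [0.414, 0.067], [0.411, 0.069], [0.411, 0.067], [0.409, 0.069], [0.409, 0.067], [0.409, 0.064], [0.406, 0.067], [0.406, 0.064], [0.406, 0.062], [0.404, 0.064], [0.392, 0.071], [0.392, 0.069]]
[ 0.2896 -0.0072  0.9904] [0.8637 0.6675 0.798 ] [0.0856 0.5743 0.3737]
```

View pics/wrist0.png

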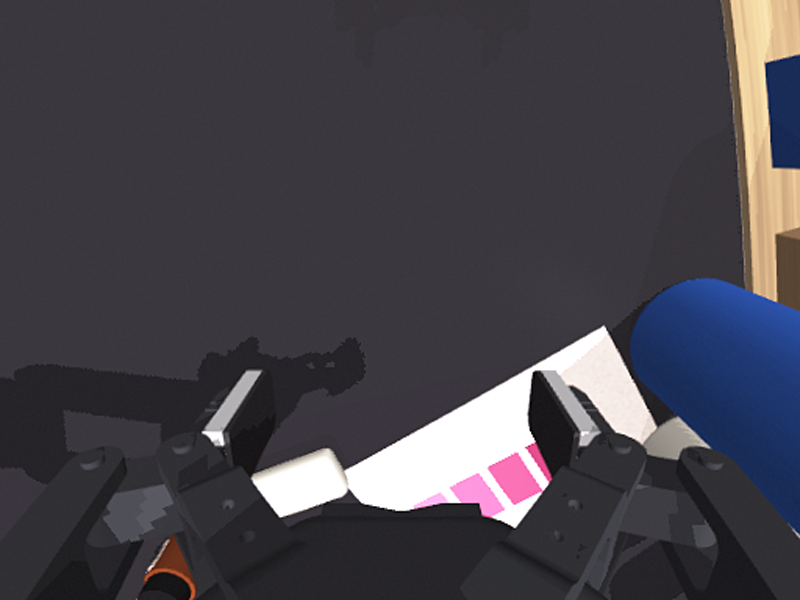

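```bash
cat >> h.py <<'E'
def plan(*wps):
    """chain of (X, yaw_deg, ) calls from the present pose: prints shift cm + turn for each, rows needed"""
    ref=tool()
    for X,yaw in wps:
        p,R=ref; y=R.apply([0,1,0]); cur=np.arctan2(y[1],y[0])
        n=cur if yaw is None else np.radians(yaw)
        yy=np.array([np.cos(n),np.sin(n),0]); zz=np.array([0,0,-1.])
        T=Rt.from_matrix(np.c_[np.cross(yy,zz),yy,zz])
        s=R.inv().apply(np.array(X)-p)*100; r=(R.inv()*T).as_rotvec()
        print(s.round(2),r.round(3),"rows",round(max(np.linalg.norm(s)/5,np.degrees(np.linalg.norm(r))/8.59),1))
        ref=(np.array(X,float),T)
E
python3 - <<'E'
from h import *
plan(((.29,.39,.25),20),((.419,.22,.25),-30))
E
```

```text
[-17.25 -12.02  -0.03] [-0.001  0.     0.945] rows 6.3
[-20.39   6.31   0.  ] [0.    0.    0.873] rows 5.8
```

apply_moves(
  moves=[
    [[-17.25,-12.02,0,0,0,0.945,1],[-17.25,-12.02,0,0,0,0.945,1],[-17.25,-12.02,0,0,0,0.945,1],[-17.25,-12.02,0,0,0,0.945,1],[-17.25,-12.02,0,0,0,0.945,1],[-17.25,-12.02,0,0,0,0.945,1],[-17.25,-12.02,0,0,0,0.945,1],[-17.25,-12.02,0,0,0,0.945,1]],
  ],
)

```text
time_s: 0.95
eef_pos: [0.2903, 0.39, 0.2501]
eef_rot: [-0.0, 0.574, 0.819, -0.0]
wrist_force: [0.0, -0.3, 0.7]
opening: 1.0
```

apply_moves(
  moves=[
    [[-20.39,6.31,0,0,0,0.873,1],[-20.39,6.31,0,0,0,0.873,1],[-20.39,6.31,0,0,0,0.873,1],[-20.39,6.31,0,0,0,0.873,1],[-20.39,6.31,0,0,0,0.873,1],[-20.39,6.31,0,0,0,0.873,1],[-20.39,6.31,0,0,0,0.873,1],[-20.39,6.31,0,0,0,0.873,1]],
  ],
)

```text
time_s: 1.75
eef_pos: [0.419, 0.2206, 0.2501]
eef_rot: [-0.0, 0.865, 0.502, -0.0]
wrist_force: [-0.1, 0.3, -0.6]
opening: 0.999
```

```bash
python3 - <<'E'
from h import *
c,im=snap("wrist","w1"); cv2.imwrite("pics/w1b.png",cv2.resize(im,(768,576)))
o=get_obs();print(o["time_s"],o["eef_pos"],o["q"])
print(proj(c,[[.419,.22,.07],[.416,.072,.085]]))
E
```

```text
1.8 [0.4188961  0.22071026 0.25019106] [ 2.33461826e-01 -5.16664415e-02  1.85325485e+00  4.25054052e-05
  1.34026263e+00  7.52953517e-01]
[[256.86150137 172.97497941]
 [315.44119886 280.45319611]]
```

View pics/w1b.png

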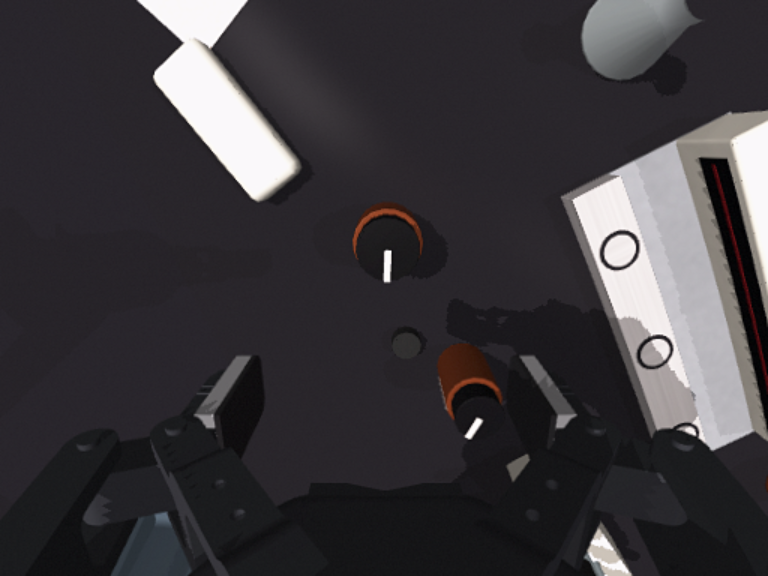

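```bash
cat >> h.py <<'E'
def stripe(c,im,X,z,w=28):
    """white stripe on the cap near X at height z: centre (inner end), rim end, direction deg, length mm"""
    u,v=proj(c,[X])[0].astype(int); m=np.zeros(im.shape[:2],np.uint8)
    m[v-w:v+w,u-w:u+w]=((im[v-w:v+w,u-w:u+w].min(2)>140)&(np.ptp(im[v-w:v+w,u-w:u+w],axis=2)<40))*255
    n,l,st,ce=cv2.connectedComponentsWithStats(m); ok=[i for i in range(1,n) if st[i,4]>12]
    i=min(ok,key=lambda i:np.hypot(*(ce[i]-(u,v)))); q=np.argwhere(l==i)[:,::-1]
    W=plane(c,q,z)[:,:2]; mu=W.mean(0); d=np.linalg.svd(W-mu)[2][0]; t=(W-mu)@d
    return mu,d,t.min(),t.max(),len(q)
E
python3 - <<'E'
from h import *
c=get_calibration("wrist"); im=cv2.imread("pics/w1.png")
for X,z in(((.422,.226,.07),.07),((.416,.07,.085),.08),((.416,.07,.085),.09)):
    mu,d,a,b,n=stripe(c,im,X,z); print(z,mu,np.degrees(np.arctan2(d[1],d[0])),mu+d*a,mu+d*b,(b-a)*1e3,n)
hsv=cv2.cvtColor(im,cv2.COLOR_BGR2HSV)
m=cv2.inRange(hsv,(0,110,60),(20,255,255)); ct=[k for k in cv2.findContours(m,0,2)[0] if len(k)>20]
for k in ct: 
    e=cv2.minEnclosingCircle(k); print("orange",e, plane(c,[e[0]],.048))
print("rings",plane(c,np.array([(620,249),(655,352),(620-17.5,249),(620+18.5,249)])/1.5,.025))
E
```

```text
0.07 [0.41785736 0.21606111] -121.48871305924966 [0.42359158 0.22542264] [0.41144107 0.20558605] 23.262100665739123 98
0.08 [0.41197169 0.06208079] -145.8841896184677 [0.42066746 0.06797177] [0.4033156 0.0562167] 20.958735419641716 69
0.09 [0.41350087 0.06971621] -145.8841896184677 [0.42190111 0.07540699] [0.40513896 0.06405141] 20.246442045212156 69
orange ((310.3992919921875, 254.2979736328125), 26.429960250854492) [[0.42266509 0.08474364 0.048     ]]
orange ((257.9775695800781, 158.76780700683594), 24.283533096313477) [[0.42587004 0.22965556 0.048     ]]
rings [[0.59389613 0.11817444 0.025     ]
 [0.58944665 0.00690516 0.025     ]
 [0.58025422 0.12587722 0.025     ]
 [0.6084712  0.10995477 0.025     ]]
```

```bash
python3 - <<'E'
from h import *
plan(((.4235,.2252,.12),-31.5),((.4235,.2252,.04),-31.5),((.4235,.2252,.12),-31.5))
E
```

```text
[ 0.62  0.18 13.02] [-0.    0.    0.03] rows 2.6
[0. 0. 8.] [0. 0. 0.] rows 1.6
[ 0.  0. -8.] [0. 0. 0.] rows 1.6
```

apply_moves(
  moves=[
    [[0.62,0.18,5,0,0,0.03,1],[0.62,0.18,10,0,0,0.03,1],[0.62,0.18,14,0,0,0.03,1],[0.62,0.18,17,0,0,0.03,1],[0.62,0.18,19,0,0,0.03,1],[0.62,0.18,20.5,0,0,0.03,1],[0.62,0.18,21,0,0,0.03,1],[0.62,0.18,21,0,0,0.03,1]],
  ],
)

```text
time_s: 2.6
eef_pos: [0.4232, 0.2251, 0.0398]
eef_rot: [-0.0, 0.873, 0.488, -0.001]
wrist_force: [0.2, 0.1, 0.3]
opening: 1.0
```

apply_moves(
  moves=[
    [[0,0,0,0,0,0,0],[0,0,0,0,0,0,0],[0,0,0,0,0,0,0],[0,0,0,0,0,0,0],[0,0,0,0,0,0,0],[0,0,0,0,0,0,0],[0,0,0,0,0,0,0],[0,0,0,0,0,0,0]],
  ],
)

```text
time_s: 3.4
eef_pos: [0.4249, 0.2252, 0.0417]
eef_rot: [0.0, 0.873, 0.487, 0.001]
wrist_force: [-1.6, 1.2, 6.5]
opening: 0.633
```

```bash
python3 - <<'E'
from h import *
plan(((.4235,.2252,.15),-31.5),((.50,.10,.17),25),((.545,-.04,.17),87.8))
E
```

```text
[ -0.05  -0.1  -10.83] [ 0.001 -0.002 -0.004] rows 2.2
[-6.68 13.06 -2.  ] [ 0.     0.    -0.986] rows 6.6
[-14.59  -1.84   0.  ] [ 0.     0.    -1.096] rows 7.3
```

apply_moves(
  moves=[
    [[0,0,-3,0,0,0,0],[0,0,-7,0,0,0,0],[0,0,-10.8,0,0,0,0],[0,0,-10.8,0,0,0,0]],
  ],
)

```text
time_s: 3.8
eef_pos: [0.4278, 0.2259, 0.1544]
eef_rot: [0.002, 0.873, 0.487, 0.006]
wrist_force: [2.3, -0.3, -1.3]
opening: 0.631
```

apply_moves(
  moves=[
    [[-0.8,1.6,-0.3,0,0,-0.123,0],[-1.7,3.3,-0.5,0,0,-0.247,0],[-2.5,4.9,-0.8,0,0,-0.37,0],[-3.3,6.5,-1,0,0,-0.493,0],[-4.2,8.2,-1.3,0,0,-0.616,0],[-5,9.8,-1.5,0,0,-0.74,0],[-5.8,11.4,-1.8,0,0,-0.863,0],[-6.7,13.1,-2,0,0,-0.986,0]],
  ],
)

```text
time_s: 4.6
eef_pos: [0.5, 0.0983, 0.1678]
eef_rot: [-0.0, 0.537, 0.844, -0.0]
wrist_force: [0.3, 0.3, -1.5]
opening: 0.636
```

apply_moves(
  moves=[
    [[-1.8,-0.2,0,0,0,-0.137,0],[-3.6,-0.5,0,0,0,-0.274,0],[-5.5,-0.7,0,0,0,-0.411,0],[-7.3,-0.9,0,0,0,-0.548,0],[-9.1,-1.1,0,0,0,-0.685,0],[-10.9,-1.4,0,0,0,-0.822,0],[-12.8,-1.6,0,0,0,-0.959,0],[-14.6,-1.8,0,0,0,-1.096,0]],
  ],
)

```text
time_s: 5.4
eef_pos: [0.5445, -0.0419, 0.1676]
eef_rot: [-0.0, 0.019, 1.0, 0.0]
wrist_force: [-0.5, 0.3, -1.7]
opening: 0.636
```

```bash
python3 - <<'E'
from h import *
o=get_obs();print(o["time_s"],o["eef_pos"],o["q"],o["opening"],o["wrist_force"])
c,im=snap("wrist","w2"); cv2.imwrite("pics/w2b.png",cv2.resize(im,(768,576)))
plan(((.545,-.04,.17),87.8))
E
```

```text
5.4 [ 0.54455    -0.04191727  0.16757648] [-2.94183533e-01  2.07366837e-01  1.75354033e+00 -7.04153756e-05
  1.18147741e+00 -1.82790407e+00] 0.6357827520563989 [-0.52532927  0.34043546 -1.66763743]
[ 0.07  0.44 -0.22] [-0.002  0.001  0.008] rows 0.1
```

View pics/w2b.png

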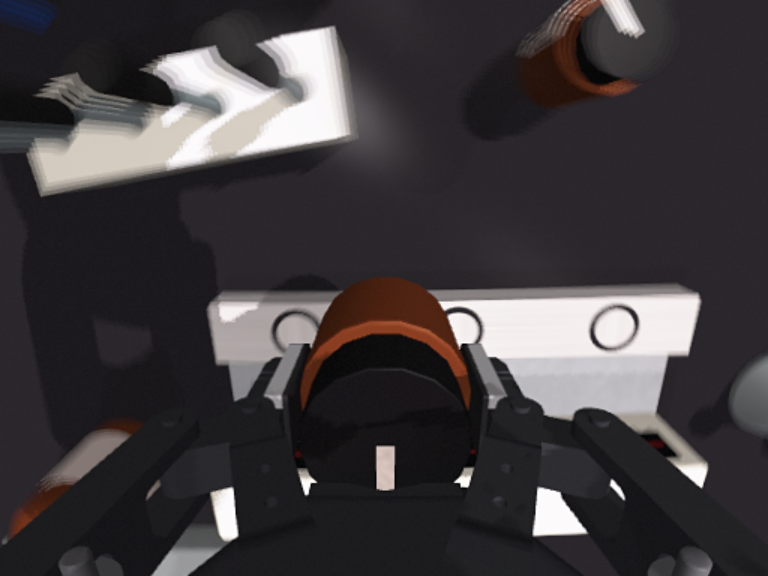

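```bash
cat >> h.py <<'E'
def ring(c,im,uv,z=.025,win=24):
    """centre of bright disc inside a dark ring around pixel uv"""
    u,v=map(int,uv); w=im[v-win:v+win,u-win:u+win].max(2); k=cv2.adaptiveThreshold(w,255,cv2.ADAPTIVE_THRESH_MEAN_C,cv2.THRESH_BINARY,15,8)
    n,l,st,ce=cv2.connectedComponentsWithStats(k,connectivity=4); i=l[win,win]
    q=np.argwhere(l==i)[:,::-1].astype(np.int32); e=cv2.fitEllipse(cv2.convexHull(q)) 
    ctr=np.array(e[0])+[u-win,v-win]; return plane(c,[ctr],z)[0],ctr,e[1],st[i,4]
E
python3 - <<'E'
from h import *
np.set_printoptions(precision=4,suppress=True)
c,im=snap("wrist","w3"); p,R=tool(); print(p)
for uv in((297,331),(615,327)): print(ring(c,im,np.array(uv)/1.5))
mu,d,a,b,n=stripe(c,im,p+[.01,0,.03],p[2]+.0300,25); print(mu,np.degrees(np.arctan2(d[1],d[0])),mu+d*a,mu+d*b,n)
# ledge front top edge: first bright pixel down each column
g=im.max(2); pts=[]
for u in list(range(215,225))+list(range(325,445,5)):
    col=g[170:215,u].astype(int); pts.append((u,170+np.argmax(np.diff(col))+.5))
X=plane(c,pts,.025)[:,:2]; f=np.polyfit(X[:,1],X[:,0],1)
r=X[:,0]-np.polyval(f,X[:,1]); k=abs(r)<.002; f=np.polyfit(X[k,1],X[k,0],1); print("edge",f,np.degrees(np.arctan(-f[0])),k.sum(),len(k))
T=get_calibration("top"); cv_=cv2.imread("pics/top0.png"); cv_=cv2.resize(cv_,(512,384),interpolation=cv2.INTER_AREA)
for uv in((342,267),(405,268),(469,270)):print("top",ring(T,cv_,np.array(uv)*.64,win=10))
E
```

```text
[ 0.5451 -0.043   0.1678]
(array([ 0.585 , -0.1022,  0.025 ]), array([201.0377, 218.7504]), (24.284048080444336, 26.836139678955078), np.int32(463))
(array([0.5938, 0.1186, 0.025 ]), array([412.4163, 220.0234]), (22.328222274780273, 27.44231605529785), np.int32(493))
[ 0.5535 -0.0438] -1.9896117233673465 [ 0.5466 -0.0435] [ 0.5609 -0.044 ] 342
edge [0.0328 0.567 ] -1.8796871100471195 16 34
top (array([0.5909, 0.1153, 0.025 ]), array([218.5   , 170.2862]), (9.11289119720459, 9.193902969360352), np.int32(72))
top (array([0.5863, 0.0059, 0.025 ]), array([258.9618, 171.4524]), (8.647018432617188, 9.66867733001709), np.int32(69))
top (array([ 0.5827, -0.104 ,  0.025 ]), array([299.7073, 172.2927]), (8.950054168701172, 9.12695026397705), np.int32(68))
```

```bash
python3 - <<'E'
from h import *
plan(((.5832,-.1027,.165),88),((.5832,-.1027,.068),88))
E
```

```text
[-4.06 -5.8   0.28] [-0.001 -0.    -0.008] rows 1.4
[0.  0.  9.7] [0. 0. 0.] rows 1.9
```

apply_moves(
  moves=[
    [[-1.3,-2,0,0,0,0,0],[-2.7,-4,0,0,0,0,0],[-4.06,-5.8,0.3,0,0,0,0],[-4.06,-5.8,4,0,0,0,0],[-4.06,-5.8,7,0,0,0,0],[-4.06,-5.8,9,0,0,0,0],[-4.06,-5.8,9.6,0,0,0,0],[-4.06,-5.8,9.6,0,0,0,0]],
  ],
)

```text
time_s: 6.3
eef_pos: [0.582, -0.1, 0.0712]
eef_rot: [-0.001, 0.022, 1.0, 0.001]
wrist_force: [0.3, 0.4, -1.1]
opening: 0.634
```

```bash
python3 - <<'E'
from h import *
o=get_obs();print(o["eef_pos"],o["wrist_force"])
c,im=snap("wrist","w4"); o=get_obs();print(o["eef_pos"],o["wrist_force"],o["eef_rot"])
cv2.imwrite("pics/w4b.png",cv2.resize(im,(768,576)))
plan(((.5832,-.1027,.067),88))
E
```

```text
[ 0.58195393 -0.10001234  0.07118698] [ 0.30607629  0.40499227 -1.1124402 ]
[ 0.58297184 -0.10049743  0.07253753] [ 0.30710636  0.99869911 -0.85950299] [-4.21345010e-05  2.18501377e-02  9.99761254e-01  6.29020010e-05]
[-0.03 -0.22  0.55] [ 0.    -0.    -0.009] rows 0.1
```

View pics/w4b.png

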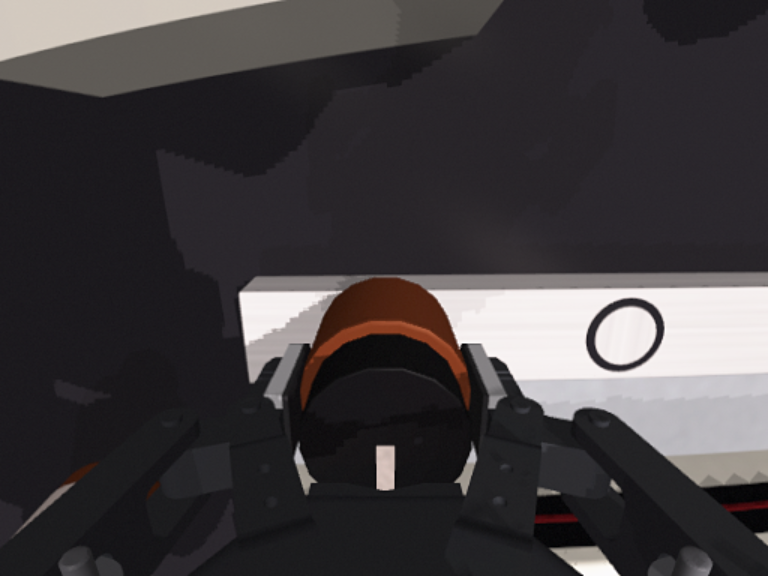

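```bash
python3 - <<'E'
from h import *
np.set_printoptions(precision=4,suppress=True)
c=get_calibration("wrist");im=cv2.imread("pics/w4.png"); p,R=tool()
q,*r=ring(c,im,np.array((625,334))/1.5,win=34); print(q,r)
g=im.max(2).astype(int); pts=[]
for u in list(range(315,510,5)):
    col=g[170:210,u]; pts.append((u,170+np.argmax(np.diff(col))+.5))
X=plane(c,pts,.025)[:,:2]; f=np.polyfit(X[:,1],X[:,0],1); res=X[:,0]-np.polyval(f,X[:,1]); k=abs(res)<.0015
f=np.polyfit(X[k,1],X[k,0],1);print(f,np.degrees(np.arctan(-f[0])),k.sum(),len(k))
print(pts[::6])
for a in(-1.9,-2.1,-2.3):
    t=np.radians(a); print(a,q[:2]-.11*np.array([-np.sin(t),np.cos(t)]))
mu,d,a,b,n=stripe(c,im,p+[.01,0,.03],p[2]+.0300,25); print(mu,np.degrees(np.arctan2(d[1],d[0])),mu+d*a-p[:2])
E
```

```text
[0.5914 0.009  0.025 ] [array([416.6604, 223.1943]), (35.511409759521484, 43.27876281738281), np.int32(1223)]
[0.0372 0.5687] -2.1307581144523997 30 39
[(315, np.float64(192.5)), (345, np.float64(192.5)), (375, np.float64(192.5)), (405, np.float64(191.5)), (435, np.float64(191.5)), (465, np.float64(191.5)), (495, np.float64(190.5))]
-1.9 [ 0.5878 -0.1009]
-2.1 [ 0.5874 -0.1009]
-2.3 [ 0.587  -0.1009]
[ 0.5909 -0.0999] -2.7287673902346694 [0.001  0.0009]
```

apply_moves(
  moves=[
    [[-0.15,-0.18,0,0,0,0,0],[-0.15,-0.18,0.3,0,0,0,0],[-0.15,-0.18,0.55,0,0,0,0],[-0.15,-0.18,0.58,0,0,0,0],[-0.15,-0.18,0.58,0,0,0,0]],
  ],
)

```text
time_s: 6.85
eef_pos: [0.5846, -0.1029, 0.0669]
eef_rot: [0.0, 0.022, 1.0, -0.0]
wrist_force: [0.7, -0.5, 0.0]
opening: 0.636
```

apply_moves(
  moves=[
    [[0,0,0,0,0,0,1],[0,0,0,0,0,0,1],[0,0,0,0,0,0,1],[0,0,0,0,0,0,1],[0,0,0,0,0,0,1],[0,0,-3,0,0,0,1],[0,0,-7,0,0,0,1],[0,0,-11,0,0,0,1]],
  ],
)

```text
time_s: 7.65
eef_pos: [0.5837, -0.1025, 0.1771]
eef_rot: [-0.001, 0.021, 1.0, 0.0]
wrist_force: [1.0, -0.2, 0.2]
opening: 1.001
```

```bash
python3 - <<'E'
from h import *
print(get_obs()["opening"])
# next: viewing pose over second jar: TCP above, jaw -54
plan(((.56,-.06,.24),60),((.49,.02,.25),0),((.421,.072,.25),-54))
E
```

```text
1.000994243556487
[ 2.56  4.15 -6.28] [ 0.    -0.002  0.481] rows 3.2
[10.06  3.43 -1.  ] [0.    0.    1.047] rows 7.0
[ 5.2 -6.9  0. ] [0.    0.    0.942] rows 6.3
```

apply_moves(
  moves=[
    [[0.6,1,-1.6,0,0,0.12,1],[1.3,2,-3.1,0,0,0.24,1],[1.9,3,-4.7,0,0,0.36,1],[2.6,4.2,-6.3,0,0,0.48,1],[2.6,4.2,-6.3,0,0,0.48,1]],
  ],
)

```text
time_s: 8.15
eef_pos: [0.5609, -0.0589, 0.242]
eef_rot: [0.002, 0.258, 0.966, 0.0]
wrist_force: [0.6, -0.0, 0.2]
opening: 1.004
```

apply_moves(
  moves=[
    [[10.1,3.4,-1,0,0,1.047,1],[10.1,3.4,-1,0,0,1.047,1],[10.1,3.4,-1,0,0,1.047,1],[10.1,3.4,-1,0,0,1.047,1],[10.1,3.4,-1,0,0,1.047,1],[10.1,3.4,-1,0,0,1.047,1],[10.1,3.4,-1,0,0,1.047,1],[10.1,3.4,-1,0,0,1.047,1]],
  ],
)

```text
time_s: 8.95
eef_pos: [0.4896, 0.0198, 0.2486]
eef_rot: [-0.0, 0.706, 0.708, -0.0]
wrist_force: [-1.1, -0.8, 0.4]
opening: 1.003
```

apply_moves(
  moves=[
    [[5.2,-6.9,0,0,0,0.96,1],[5.2,-6.9,0,0,0,0.96,1],[5.2,-6.9,0,0,0,0.96,1],[5.2,-6.9,0,0,0,0.96,1],[5.2,-6.9,0,0,0,0.96,1],[5.2,-6.9,0,0,0,0.96,1],[5.2,-6.9,0,0,0,0.96,1],[5.2,-6.9,0,0,0,0.96,1]],
  ],
)

```text
time_s: 9.75
eef_pos: [0.4206, 0.0719, 0.249]
eef_rot: [-0.0, 0.953, 0.304, -0.0]
wrist_force: [0.1, -0.4, 0.4]
opening: 0.998
```

```bash
python3 - <<'E'
from h import *
np.set_printoptions(precision=4,suppress=True)
snap("wrist","x"); 
c,im=snap("wrist","w5"); p,R=tool(); print(p,get_obs()["time_s"])
for z in(.08,.09):
    mu,d,a,b,n=stripe(c,im,(.418,.068,z),z,28); print(z,np.degrees(np.arctan2(d[1],d[0])),mu+d*a,mu+d*b,(b-a)*1e3,n)
T,t=snap("top","t5")
a=cv2.resize(im[60:300,130:386],(512,480)); b=cv2.resize(t[100:250,160:340],(288*2,480)); 
cv2.imwrite("pics/v5.png",cv2.resize(np.hstack([a,b]),(800,353)))
cv2.imwrite("pics/v5.png",cv2.resize(np.hstack([a,b]),None,fx=.73,fy=.73))
E
```

```text
[0.4206 0.0719 0.2492] 9.85
0.08 -148.65813405532725 [0.4202 0.0739] [0.4028 0.0633] 20.364059195320447 91
0.09 -148.65813405532725 [0.4224 0.0753] [0.4056 0.0651] 19.669379560754496 91
```

View pics/v5.png

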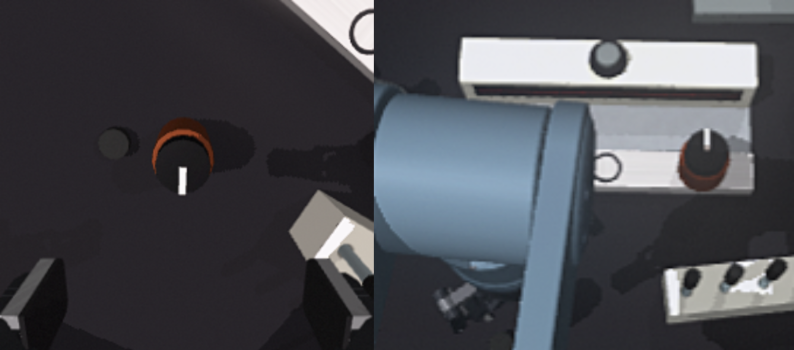

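```bash
python3 - <<'E'
from h import *
np.set_printoptions(precision=4,suppress=True)
T=get_calibration("top"); t=cv2.imread("pics/t5.png")
mu,d,a,b,n=stripe(T,t,(.5935,-.103,.095),.095,9); print(np.degrees(np.arctan2(d[1],d[0])),mu,mu+d*a,mu+d*b,n)
u,v=proj(T,[(.585,-.103,.095)])[0].astype(int); w=t[v-14:v+16,u-14:u+14]
m=(w.max(2)<70).astype(np.uint8); n,l,st,ce=cv2.connectedComponentsWithStats(m); i=1+np.argmax(st[1:,4]); q=np.argwhere(l==i)[:,::-1].astype(np.int32)+[u-14,v-14]
e=cv2.minEnclosingCircle(q.astype(np.float32)); e2=cv2.fitEllipse(cv2.convexHull(q.astype(np.int32)));print(e,e2,plane(T,[e[0],e2[0]],.095))
print("ring1",ring(T,t,(160+607*.64/2/.73*1.0*0+ 607*0,0)) if 0 else "")
for X in [(.5863,.0059,.025)]:
    print(ring(T,t,proj(T,[X])[0],win=10)[0])
plan(((.4224,.0753,.05),-58.6))
E
```

```text
-84.25240421962064 [ 0.6077 -0.0991] [ 0.6054 -0.0771] [ 0.6101 -0.1232] 134
((300.5, 168.0), 12.500100135803223) ((301.0562438964844, 168.83148193359375), (19.583242416381836, 26.98504638671875), 15.734066009521484) [[ 0.5727 -0.0993  0.095 ]
 [ 0.5705 -0.1006  0.095 ]]
ring1 
[0.5866 0.0067 0.025 ]
[ 0.35 -0.16 19.92] [-0.     0.     0.068] rows 4.0
```

apply_moves(
  moves=[
    [[0.35,-0.16,5,0,0,0.068,1],[0.35,-0.16,10,0,0,0.068,1],[0.35,-0.16,14,0,0,0.068,1],[0.35,-0.16,17,0,0,0.068,1],[0.35,-0.16,19,0,0,0.068,1],[0.35,-0.16,19.9,0,0,0.068,1],[0.35,-0.16,19.9,0,0,0.068,1]],
  ],
)

```text
time_s: 10.6
eef_pos: [0.4217, 0.0755, 0.0496]
eef_rot: [-0.0, 0.963, 0.269, -0.001]
wrist_force: [-0.7, -0.8, 0.2]
opening: 1.004
```

apply_moves(
  moves=[
    [[0,0,0,0,0,0,0],[0,0,0,0,0,0,0],[0,0,0,0,0,0,0],[0,0,0,0,0,0,0],[0,0,0,0,0,0,0],[0,0,0,0,0,0,0],[0,0,0,0,0,0,0],[0,0,0,0,0,0,0]],
  ],
)

```text
time_s: 11.4
eef_pos: [0.4236, 0.0754, 0.052]
eef_rot: [0.0, 0.963, 0.269, 0.001]
wrist_force: [-2.7, 0.7, 7.5]
opening: 0.55
```

```bash
python3 - <<'E'
from h import *
o=get_obs(); print(o["opening"],o["eef_pos"],o["wrist_force"])
plan(((.4224,.0753,.17),-58.6),((.46,.09,.18),0),((.52,.105,.18),60),((.56,.118,.18),88))
E
```

```text
0.5495604165947744 [0.42358991 0.07542298 0.05195886] [-2.65991765  0.69386386  7.52527357]
[ -0.09  -0.03 -11.8 ] [ 0.001 -0.002 -0.004] rows 2.4
[ 3.98  0.7  -1.  ] [ 0.     0.    -1.023] rows 6.8
[1.5 6.  0. ] [ 0.     0.    -1.047] rows 7.0
[-2.81  3.13  0.  ] [ 0.     0.    -0.489] rows 3.3
```

apply_moves(
  moves=[
    [[0,0,-3,0,0,0,0],[0,0,-7,0,0,0,0],[0,0,-11.8,0,0,0,0],[0,0,-11.8,0,0,0,0]],
  ],
)

```text
time_s: 11.8
eef_pos: [0.427, 0.0752, 0.1754]
eef_rot: [0.002, 0.963, 0.269, 0.006]
wrist_force: [0.8, 0.2, -2.3]
opening: 0.543
```

apply_moves(
  moves=[
    [[0.5,0.1,-0.1,0,0,-0.13,0],[1,0.2,-0.2,0,0,-0.26,0],[1.5,0.3,-0.4,0,0,-0.39,0],[2,0.4,-0.5,0,0,-0.52,0],[2.5,0.5,-0.6,0,0,-0.65,0],[3,0.6,-0.8,0,0,-0.78,0],[3.5,0.7,-0.9,0,0,-0.91,0],[4,0.7,-1,0,0,-1.023,0]],
  ],
)

```text
time_s: 12.6
eef_pos: [0.4601, 0.0902, 0.1781]
eef_rot: [-0.0, 0.707, 0.708, -0.0]
wrist_force: [-0.9, -0.3, -2.3]
opening: 0.548
```

apply_moves(
  moves=[
    [[0.2,0.8,0,0,0,-0.13,0],[0.4,1.5,0,0,0,-0.26,0],[0.6,2.3,0,0,0,-0.39,0],[0.8,3,0,0,0,-0.52,0],[1,3.8,0,0,0,-0.65,0],[1.2,4.5,0,0,0,-0.78,0],[1.3,5.3,0,0,0,-0.91,0],[1.5,6,0,0,0,-1.047,0]],
  ],
)

```text
time_s: 13.4
eef_pos: [0.5202, 0.1049, 0.178]
eef_rot: [-0.0, 0.258, 0.966, -0.0]
wrist_force: [0.1, 0.7, -3.3]
opening: 0.548
```

apply_moves(
  moves=[
    [[-0.7,0.8,0,0,0,-0.13,0],[-1.4,1.6,0,0,0,-0.26,0],[-2.1,2.4,0,0,0,-0.38,0],[-2.8,3.1,0,0,0,-0.48,0],[-2.8,3.1,0,0,0,-0.489,0],[-2.8,3.1,0,0,0,-0.489,0]],
  ],
)

```text
time_s: 14.0
eef_pos: [0.5595, 0.1176, 0.1779]
eef_rot: [-0.001, 0.02, 1.0, -0.0]
wrist_force: [-1.1, 1.1, -2.4]
opening: 0.538
```

```bash
python3 - <<'E'
from h import *
np.set_printoptions(precision=4,suppress=True)
snap("wrist","x"); snap("top","t6"); c,im=snap("wrist","w6"); p,R=tool(); o=get_obs(); print(p,o["opening"],o["wrist_force"],o["eef_rot"])
mu,d,a,b,n=stripe(c,im,p+[.01,0,.038],p[2]+.038,25); print(np.degrees(np.arctan2(d[1],d[0])),mu+d*a-p[:2],n)
pr=proj(c,[(.589,.0075,.025),(.593,.117,.025)]); print(pr)
print(ring(c,im,pr[0],win=28))
cv2.imwrite("pics/w6b.png",cv2.resize(im,(768,576)))
E
```

```text
[0.5596 0.1175 0.1783] 0.5460268128613571 [ 0.473   0.8143 -1.6983] [-0.0004  0.0202  0.9998 -0.    ]
-5.703802093502597 [0.0026 0.0012] 140
[[153.4764 208.7701]
 [256.4518 208.4982]]
(array([0.589 , 0.0078, 0.025 ]), array([153.7155, 208.7626]), (23.745384216308594, 27.039731979370117), np.int32(515))
```

View pics/w6b.png

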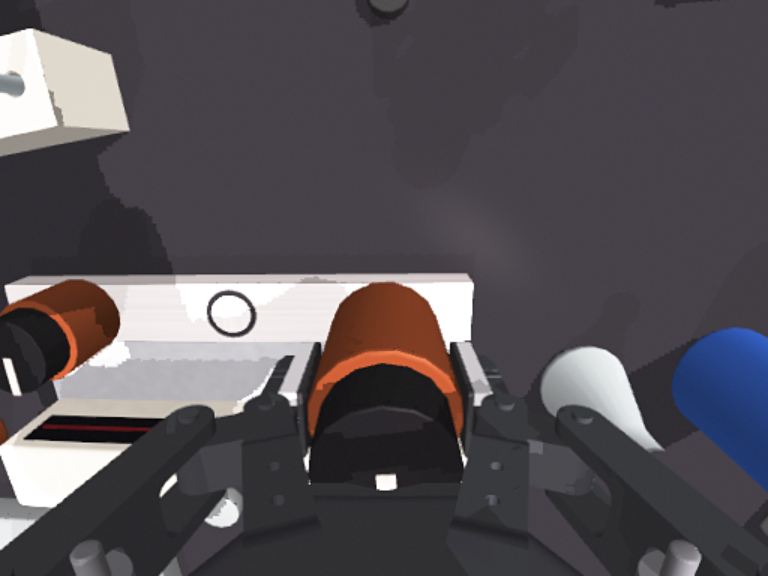

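```bash
python3 - <<'E'
from h import *
t=cv2.imread("pics/t6.png"); cv2.imwrite("pics/t6c.png",cv2.resize(t[140:190,210:330],None,fx=6,fy=6,interpolation=cv2.INTER_CUBIC))
E
```

```text
(no output)
```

View pics/t6c.png

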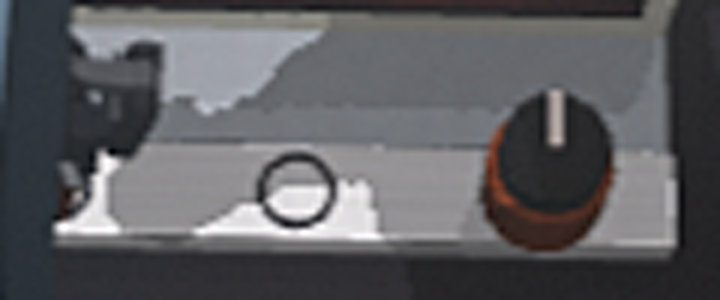

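```bash
python3 - <<'E'
from h import *
np.set_printoptions(precision=4,suppress=True)
T=get_calibration("top"); f=lambda x,y:((x+.5)/6-.5+210,(y+.5)/6-.5+140)
r=plane(T,[f(297,190)],.025)[0]; print(r,r+[-.11*.0366,-.11*.9993,0])
print(plane(T,[f(555,150),f(556,146),f(556,90)],.095))
# predicted outline of a jar at candidate positions
th=np.linspace(0,2*np.pi,73)
for X in((.582,-.102),(.5846,-.1029),(.587,-.103)):
    o=[]
    for rr,z in((.024,.095),(.028,.025),(.028,.073)):
        P=proj(T,np.c_[X[0]+rr*np.cos(th),X[1]+rr*np.sin(th),0*th+z]); Q=(P-[210,140]+.5)*6-.5; o+=[Q.min(0).round(),Q.max(0).round()]
    print(X,o)
p,R=tool(); print(p)
E
```

```text
[0.5868 0.0056 0.025 ] [ 0.5828 -0.1044  0.025 ]
[[ 0.5816 -0.1036  0.095 ]
 [ 0.5833 -0.1041  0.095 ]
 [ 0.6081 -0.1049  0.095 ]]
(0.582, -0.102) [array([494.,  95.]), array([608., 204.]), array([474., 138.]), array([599., 258.]), array([481., 103.]), array([612., 228.])]
(0.5846, -0.1029) [array([496.,  89.]), array([610., 198.]), array([476., 133.]), array([600., 252.]), array([483.,  97.]), array([613., 222.])]
(0.587, -0.103) [array([496.,  84.]), array([610., 193.]), array([476., 128.]), array([600., 247.]), array([483.,  92.]), array([613., 217.])]
[0.5596 0.1175 0.1783]
```

```bash
python3 - <<'E'
from h import *
T=get_calibration("top"); print(plane(T,[(257*.64,235*.64)],.03))
plan(((.592,.117,.165),87.7),((.592,.117,.0775),87.7))
E
```

```text
[[0.64813901 0.26403335 0.03      ]]
[-3.24  0.08  1.33] [-0.    -0.001 -0.   ] rows 0.7
[0.   0.   8.75] [0. 0. 0.] rows 1.8
```

apply_moves(
  moves=[
    [[-1.5,0,0.5,0,0,0,0],[-3.24,0.08,1.3,0,0,0,0],[-3.24,0.08,5,0,0,0,0],[-3.24,0.08,8,0,0,0,0],[-3.24,0.08,9.5,0,0,0,0],[-3.24,0.08,9.8,0,0,0,0],[-3.24,0.08,9.8,0,0,0,0],[-3.24,0.08,9.8,0,0,0,0]],
  ],
)

```text
time_s: 14.95
eef_pos: [0.5939, 0.1172, 0.0824]
eef_rot: [0.002, 0.019, 1.0, 0.0]
wrist_force: [0.5, 0.7, -2.3]
opening: 0.545
```

```bash
python3 - <<'E'
from h import *
o=get_obs(); print(o["eef_pos"],o["wrist_force"])
plan(((.592,.117,.0772),87.7))
E
```

```text
[0.5939355  0.11717183 0.08235068] [ 0.47944668  0.71909667 -2.34288177]
[ 0.19 -0.02  0.51] [0.    0.003 0.001] rows 0.1
```

apply_moves(
  moves=[
    [[0,0,0.1,0,0,0,0],[0,0,0.25,0,0,0,0],[0,0,0.35,0,0,0,0],[0,0,0.35,0,0,0,0],[0,0,0.35,0,0,0,0]],
  ],
)

```text
time_s: 15.45
eef_pos: [0.5927, 0.1172, 0.0771]
eef_rot: [0.0, 0.019, 1.0, 0.0]
wrist_force: [-1.1, 0.0, -1.2]
opening: 0.548
```

apply_moves(
  moves=[
    [[0.05,0,0.05,0,0,0,0],[0.05,0,0.05,0,0,0,1],[0.05,0,0.05,0,0,0,1],[0.05,0,0.05,0,0,0,1],[0.05,0,0.05,0,0,0,1],[0.05,0,0.05,0,0,0,1],[0.05,0,-3,0,0,0,1],[0.05,0,-8,0,0,0,1]],
  ],
)

```text
time_s: 16.25
eef_pos: [0.5891, 0.117, 0.1538]
eef_rot: [-0.004, 0.02, 1.0, -0.0]
wrist_force: [0.8, 0.3, 0.6]
opening: 1.003
```

apply_moves(
  moves=[
    [[3,-3,-5,0,0,0,1],[6,-6,-6,0,0,0,1],[9,-9,-6,0,0,0,1],[12,-12,-6,0,0,0,1],[12,-15,-6,0,0,0,1],[12,-17,-6,0,0,0,1],[12,-17,-6,0,0,0,1]],
  ],
)

```text
time_s: 16.95
eef_pos: [0.4656, -0.0501, 0.2174]
eef_rot: [0.001, 0.021, 1.0, -0.0]
wrist_force: [0.1, -0.3, 0.7]
opening: 1.0
```

```bash
python3 - <<'E'
from h import *
snap("wrist","x"); T,t=snap("top","t7"); c,im=snap("wrist","w7"); print(tool()[0])
a=cv2.resize(t[130:190,190:330],(798,342),interpolation=cv2.INTER_CUBIC)
b=cv2.resize(t[120:250,270:450],(360,260),interpolation=cv2.INTER_CUBIC); d=cv2.resize(im,(347,260))
v=np.zeros((602,798,3),np.uint8); v[:342]=a; v[342:,:360]=b; v[342:,361:708]=d
cv2.imwrite("pics/v7.png",v[:600])
E
```

```text
[ 0.46565195 -0.04753369  0.21696237]
```

View pics/v7.png

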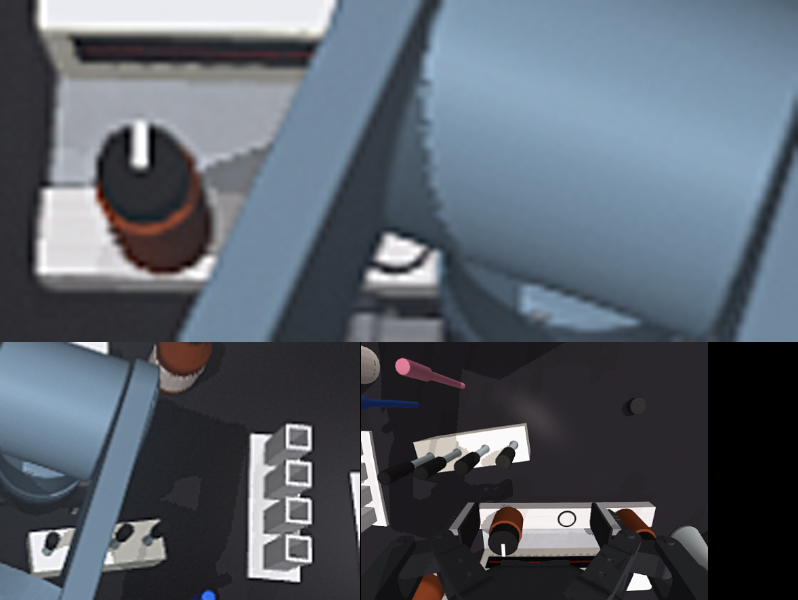

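```bash
python3 - <<'E'
from h import *
np.set_printoptions(precision=4,suppress=True)
T=get_calibration("top"); s=5.7; f=lambda x,y:((x+.5)/s-.5+190,(y+.5)/s-.5+130)
w=plane(T,[f(146,171),f(140,167),f(139.5,122)],.115); print(w)
d=w[2]-w[1]; print(np.degrees(np.arctan2(d[1],d[0])))
t=cv2.imread("pics/t7.png")
mu,d,a,b,n=stripe(T,t,(.605,.116,.115),.115,6); print(np.degrees(np.arctan2(d[1],d[0])),mu+d*a,mu+d*b,n)
th=np.linspace(0,2*np.pi,73)
for X in((.589,.1155),(.5908,.1155),(.593,.117)):
    o=[]
    for rr,z in((.020,.115),(.024,.025),(.024,.093)):
        P=proj(T,np.c_[X[0]+rr*np.cos(th),X[1]+rr*np.sin(th),0*th+z]); Q=(P-[190,130]+.5)*s-.5; o+=[Q.min(0).round(),Q.max(0).round()]
    print(X,o)
print("bulbs wrist", get_obs()["eef_pos"])
# pipette bulbs & rack in wrist picture w7 (scale 512/347): clicks
k=512/347; c=get_calibration("wrist")
q=np.array([(390,478),(421,469),(461,464),(504,459)],float)-[361,342]; print(plane(c,q*k,.165))
q=np.array([(431,455),(456,452),(485,447),(514,441)],float)-[361,342]; print("stem at rack top",plane(c,q*k,.07))
T0=cv2.imread("pics/top0.png")
E
```

```text
[[0.5905 0.1126 0.115 ]
 [0.5924 0.1152 0.115 ]
 [0.613  0.1159 0.115 ]]
1.8128566356011642
-115.77920976760271 [0.6192 0.1346] [0.6062 0.1076] 77
(0.589, 0.1155) [array([ 93., 131.]), array([185., 218.]), array([114., 188.]), array([215., 284.]), array([ 92., 139.]), array([200., 242.])]
(0.5908, 0.1155) [array([ 93., 127.]), array([185., 215.]), array([114., 184.]), array([215., 281.]), array([ 92., 135.]), array([200., 238.])]
(0.593, 0.117) [array([ 90., 122.]), array([182., 210.]), array([111., 180.]), array([212., 276.]), array([ 89., 131.]), array([197., 234.])]
bulbs wrist [ 0.4657 -0.0475  0.217 ]
[[ 0.4489 -0.1938  0.165 ]
 [ 0.4407 -0.1582  0.165 ]
 [ 0.4373 -0.1169  0.165 ]
 [ 0.4341 -0.0747  0.165 ]]
stem at rack top [[ 0.4464 -0.1998  0.07  ]
 [ 0.4436 -0.1611  0.07  ]
 [ 0.4382 -0.1174  0.07  ]
 [ 0.4313 -0.0749  0.07  ]]
```

```bash
python3 - <<'E'
from h import *
plan(((.65,.003,.27),88))
E
```

```text
[-18.22   5.77  -5.3 ] [ 0.    -0.    -0.004] rows 4.0
```

apply_moves(
  moves=[
    [[-3.6,1.2,-2,0,0,0,0],[-7.3,2.3,-4,0,0,0,0],[-10.9,3.5,-5.3,0,0,0,0],[-14.6,4.6,-5.3,0,0,0,0],[-18.2,5.8,-5.3,0,0,0,0],[-18.2,5.8,-5.3,0,0,0,0],[-18.2,5.8,-5.3,0,0,0,0]],
  ],
)

```text
time_s: 17.8
eef_pos: [0.6496, 0.0046, 0.2685]
eef_rot: [-0.001, 0.018, 1.0, 0.0]
wrist_force: [0.5, -0.9, -0.4]
opening: 0.0
```

```bash
python3 - <<'E'
from h import *
np.set_printoptions(precision=4,suppress=True)
snap("wrist","x"); c,im=snap("wrist","w8"); print(tool()[0],proj(c,[(.585,-.103,.095),(.592,.117,.115),(.5886,.007,.025),(.7005,.003,.088)]))
for X in((.597,-.103,.095),(.603,.117,.115)):
    mu,d,a,b,n=stripe(c,im,X,X[2],20); print(np.degrees(np.arctan2(d[1],d[0])),mu+d*a,mu+d*b,(b-a)*1e3,n)
print(ring(c,im,proj(c,[(.5886,.007,.025)])[0],win=28))
cv2.imwrite("pics/w8b.png",cv2.resize(im,(768,576)))
E
```

```text
[0.6489 0.0037 0.2696] [[150.568  117.1197]
 [369.2038 116.834 ]
 [256.209  113.3849]
 [256.3873 214.2293]]
-2.8335725649928523 [ 0.5859 -0.1025] [ 0.6099 -0.1037] 23.995985981345246 124
120.81098746061319 [0.6232 0.0989] [0.6066 0.1268] 32.55048952201293 346
(array([0.5887, 0.008 , 0.025 ]), array([257.0154, 113.4559]), (21.731443405151367, 21.929515838623047), np.int32(381))
```

View pics/w8b.png

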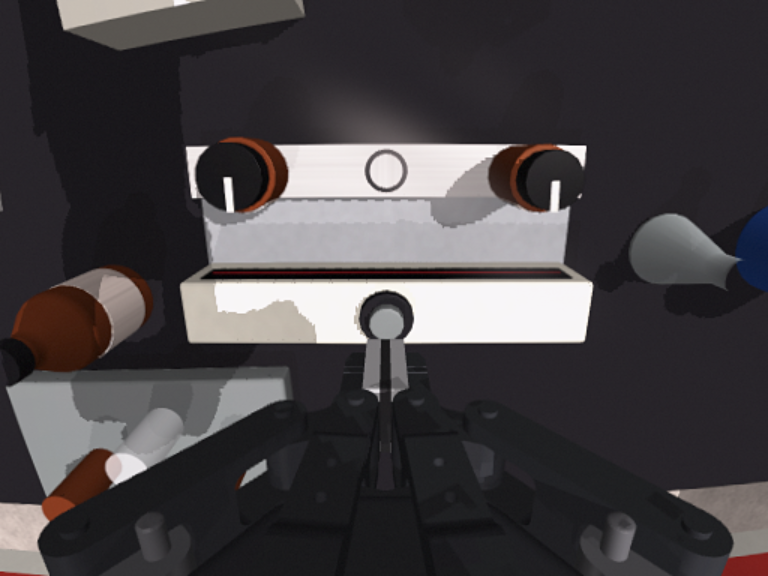

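```bash
python3 - <<'E'
from h import *
np.set_printoptions(precision=4,suppress=True)
c=get_calibration("wrist"); im=cv2.imread("pics/w8.png"); g=im.min(2).astype(float)
pts=[]
for v in range(116,146):
    r=g[v,358:382]; w=np.clip(r-90,0,None); 
    if w.sum()>100: pts.append((358+(w*np.arange(24)).sum()/w.sum(),v,w.sum().round()))
pts=np.array(pts); print(pts)
q=pts[3:16,:2]; W=plane(c,q,.115)[:,:2]; d=np.linalg.svd(W-W.mean(0))[2][0]; print(np.degrees(np.arctan2(d[1],d[0])),plane(c,[pts[0,:2]],.115))
r=plane(c,[proj(c,[(0.5887,.008,.025)])[0]],.025)[0]; print("ring2", r+.11*np.array([.0366,.9993,0]))
plan(((.7005,.0035,.14),88),)
E
```

```text
[[ 370.6567  120.      201.    ]
 [ 370.1311  121.      816.    ]
 [ 370.03    122.      800.    ]
 [ 369.9926  123.      809.    ]
 [ 369.9697  124.      825.    ]
 [ 369.7857  125.      826.    ]
 [ 369.6928  126.      817.    ]
 [ 369.6325  127.      830.    ]
 [ 369.6108  128.      817.    ]
 [ 369.5439  129.      820.    ]
 [ 369.4899  130.      845.    ]
 [ 369.4853  131.      851.    ]
 [ 369.4911  132.      843.    ]
 [ 369.4508  133.      834.    ]
 [ 369.4156  134.      835.    ]
 [ 369.3563  135.      814.    ]
 [ 369.2857  136.      791.    ]
 [ 369.4088  137.      817.    ]
 [ 371.1437  138.     1009.    ]
 [ 371.6484  139.     1129.    ]
 [ 371.9895  140.     1524.    ]
 [ 370.1265  141.     1865.    ]
 [ 368.165   142.     2176.    ]
 [ 368.0697  143.     2166.    ]
 [ 368.0299  144.     2137.    ]
 [ 367.9073  145.     2115.    ]]
1.0421169555301926 [[0.5951 0.1184 0.115 ]]
ring2 [0.5927 0.1179 0.025 ]
[-5.17  0.18 12.95] [ 0.    -0.001 -0.003] rows 2.8
```

```bash
python3 - <<'E'
from h import *
plan(((.5935,.1178,.20),88),((.5935,.1178,.077),88))
E
```

```text
[ 5.96 11.19  6.97] [ 0.    -0.001 -0.003] rows 2.9
[ 0.   0.  12.3] [0. 0. 0.] rows 2.5
```

apply_moves(
  moves=[
    [[2,3.7,0,0,0,0,1],[4,7.5,1,0,0,0,1],[5.96,11.19,4,0,0,0,1],[5.96,11.19,7,0,0,0,1],[5.96,11.19,7,0,0,0,1],[5.96,11.19,7,0,0,0,1]],
  ],
)

```text
time_s: 18.5
eef_pos: [0.5942, 0.1165, 0.2008]
eef_rot: [0.0, 0.02, 1.0, -0.0]
wrist_force: [0.1, -0.4, 0.4]
opening: 0.993
```

apply_moves(
  moves=[
    [[0,0,3,0,0,0,1],[0,0,6.5,0,0,0,1],[0,0,9.5,0,0,0,1],[0,0,11.5,0,0,0,1],[0,0,12.2,0,0,0,1],[0,0,12.2,0,0,0,1],[0,0,12.2,0,0,0,1]],
  ],
)

```text
time_s: 19.2
eef_pos: [0.5962, 0.1165, 0.0802]
eef_rot: [0.002, 0.02, 1.0, 0.0]
wrist_force: [-0.6, 0.0, 0.5]
opening: 1.0
```

apply_moves(
  moves=[
    [[0,0,0,0,0,0,0],[0,0,0,0,0,0,0],[0,0,0,0,0,0,0],[0,0,0,0,0,0,0],[0,0,0,0,0,0,0],[0,0,0,0,0,0,0],[0,0,0,0,0,0,0],[0,0,0,0,0,0,0]],
  ],
)

```text
time_s: 20.0
eef_pos: [0.5955, 0.1169, 0.0793]
eef_rot: [0.001, 0.019, 1.0, -0.0]
wrist_force: [-0.2, -0.9, 5.9]
opening: 0.547
```

apply_moves(
  moves=[
    [[0,0,-0.3,0,0,0,0],[0,0,-0.7,0,0,0.02,0],[0.18,0,-0.7,0,0,0.054,0],[0.18,0,-0.7,0,0,0.054,0],[0.18,0,-0.3,0,0,0.054,0],[0.18,0,-0.1,0,0,0.054,0],[0.18,0,0,0,0,0.054,0],[0.18,0,0,0,0,0.054,0]],
  ],
)

```text
time_s: 20.8
eef_pos: [0.5927, 0.1171, 0.0793]
eef_rot: [-0.0, 0.046, 0.999, -0.0]
wrist_force: [-5.7, -0.7, 11.4]
opening: 0.545
```

apply_moves(
  moves=[
    [[0,0,0,0,0,0,0],[0,0,0,0,0,0,1],[0,0,0,0,0,0,1],[0,0,0,0,0,0,1],[0,0,0,0,0,0,1],[0,0,0,0,0,0,1],[0,0,-3,0,0,0,1],[0,0,-8,0,0,0,1]],
  ],
)

```text
time_s: 21.6
eef_pos: [0.5897, 0.1169, 0.1546]
eef_rot: [-0.004, 0.046, 0.999, -0.0]
wrist_force: [1.1, -0.5, -0.5]
opening: 1.003
```

```bash
python3 - <<'E'
from h import *
o=get_obs(); print(o["eef_pos"],o["opening"],o["wrist_force"])
plan(((.62,.06,.27),88),((.652,.0037,.27),88))
E
```

```text
[0.58968783 0.11693383 0.15463234] 1.0026994002790783 [ 1.11951182 -0.51470383 -0.45752467]
[ -3.44  -5.4  -11.56] [-0.001 -0.009 -0.058] rows 2.6
[-3.39 -5.51  0.  ] [0. 0. 0.] rows 1.3
```

apply_moves(
  moves=[
    [[0,0,-5,0,0,0,1],[0,0,-10,0,0,-0.03,1],[-3.4,-5.4,-11.5,0,0,-0.055,0],[-6.8,-11,-11.5,0,0,-0.055,0],[-6.8,-11,-11.5,0,0,-0.055,0],[-6.8,-11,-11.5,0,0,-0.055,0],[-6.8,-11,-11.5,0,0,-0.055,0],[-6.8,-11,-11.5,0,0,-0.055,0]],
  ],
)

```text
time_s: 22.4
eef_pos: [0.6497, 0.0022, 0.2725]
eef_rot: [-0.0, 0.019, 1.0, 0.0]
wrist_force: [-0.6, -0.1, 0.3]
opening: 0.0
```

```bash
python3 - <<'E'
from h import *
np.set_printoptions(precision=4,suppress=True)
snap("wrist","x"); c,im=snap("wrist","w9"); print(tool()[0])
g=im.min(2).astype(float)
r=ring(c,im,proj(c,[(.5886,.007,.025)])[0],win=28)[0]; y=np.array([.0366,.9993,0])
for nm,X,s in(("s",(.5859,-.1025,.095),-1),("t",(.594,.118,.115),1)):
    u0,v0=proj(c,[X])[0].astype(int); pts=[]
    for v in range(v0-6,v0+13):
        w=np.clip(g[v,u0-11:u0+12]-90,0,None)
        if w.sum()>400: pts.append((u0-11+(w*np.arange(23)).sum()/w.sum(),v))
    W=plane(c,pts,X[2])[:,:2]; k=slice(1,-1); d=np.linalg.svd(W[k]-W[k].mean(0))[2][0]; d*=np.sign(d[0])
    print(nm,"centre",W[0],"ring",(r+s*.11*y)[:2],"dir",np.degrees(np.arctan2(d[1],d[0])),len(W))
plan(((.7005,.0035,.14),88),)
E
```

```text
[0.6498 0.0026 0.2729]
s centre [ 0.5861 -0.1023] ring [ 0.5848 -0.1018] dir -1.8458669616645482 12
t centre [0.5931 0.1183] ring [0.5929 0.118 ] dir -1.915875381084747 13
[-5.07  0.27 13.28] [ 0.    -0.    -0.001] rows 2.8
```

apply_moves(
  moves=[
    [[-2.5,0.1,4,0,0,0,0],[-5.07,0.27,8,0,0,0,0],[-5.07,0.27,12,0,0,0,0],[-5.07,0.27,14.5,0,0,0,0],[-5.07,0.27,15.5,0,0,0,0],[-5.07,0.27,15.5,0,0,0,0],[-5.07,0.27,15.5,0,0,0,0]],
  ],
)

```text
time_s: 23.2
eef_pos: [0.702, 0.0023, 0.1199]
eef_rot: [0.001, 0.019, 1.0, -0.0]
wrist_force: [-0.0, 0.0, 0.7]
opening: 0.001
```

apply_moves(
  moves=[
    [[0,0,0.2,0,0,0,0],[0,0,0.4,0,0,0,0],[0,0,0.6,0,0,0,0],[0,0,0.8,0,0,0,0],[0,0,0.8,0,0,0,0]],
  ],
)

```text
time_s: 23.7
eef_pos: [0.7013, 0.0019, 0.1102]
eef_rot: [0.0, 0.019, 1.0, -0.0]
wrist_force: [0.2, 0.3, 2.1]
opening: -0.004
```

apply_moves(
  moves=[
    [[0,0,0.2,0,0,0,0],[0,0,0.4,0,0,0,0],[0,0,0.5,0,0,0,0],[0,0,0.6,0,0,0,0],[0,0,0.6,0,0,0,0],[0,0,0.6,0,0,0,0]],
  ],
)

```text
time_s: 24.3
eef_pos: [0.7013, 0.0019, 0.1051]
eef_rot: [0.0, 0.019, 1.0, -0.0]
wrist_force: [-2.7, -0.9, 8.3]
opening: -0.003
```

apply_moves(
  moves=[
    [[0,0,0.1,0,0,0,0],[0,0,0.2,0,0,0,0],[0,0,0.2,0,0,0,0],[0,0,0.2,0,0,0,0]],
  ],
)

```text
time_s: 24.7
eef_pos: [0.7014, 0.0019, 0.1049]
eef_rot: [0.001, 0.019, 1.0, -0.0]
wrist_force: [-7.0, 0.2, 16.7]
opening: -0.002
```

```bash
python3 - <<'E'
from h import *
plan(((.7013,.002,.25),88),((.56,-.10,.25),67),((.4475,-.2009,.25),47))
E
```

```text
[ -0.     0.   -14.51] [-0.001  0.001 -0.003] rows 2.9
[ 13.77 -10.69   0.  ] [0.    0.    0.367] rows 3.5
[  6.41 -13.68   0.  ] [0.    0.    0.349] rows 3.0
```

apply_moves(
  moves=[
    [[0,0,-1,0,0,0,0],[0,0,-4,0,0,0,0],[0,0,-9,0,0,0,0],[0,0,-14.5,0,0,0,0],[0,0,-14.5,0,0,0,0]],
  ],
)

```text
time_s: 25.2
eef_pos: [0.7044, 0.0016, 0.2558]
eef_rot: [0.006, 0.019, 1.0, -0.001]
wrist_force: [0.3, -0.3, 0.6]
opening: -0.001
```

apply_moves(
  moves=[
    [[3.4,-2.7,0,0,0,0.09,0.6],[6.8,-5.3,0,0,0,0.18,0.6],[10.2,-8,0,0,0,0.27,0.6],[13.77,-10.7,0,0,0,0.367,0.6],[13.77,-10.7,0,0,0,0.367,0.6]],
  ],
)

```text
time_s: 25.7
eef_pos: [0.5554, -0.1017, 0.2457]
eef_rot: [-0.002, 0.204, 0.979, -0.0]
wrist_force: [0.0, -0.1, 0.0]
opening: 0.6
```

apply_moves(
  moves=[
    [[2.1,-4.5,0,0,0,0.117,0.6],[4.2,-9,0,0,0,0.233,0.6],[6.4,-13.7,0,0,0,0.349,0.6],[6.4,-13.7,0,0,0,0.349,0.6],[6.4,-13.7,0,0,0,0.349,0.6]],
  ],
)

```text
time_s: 26.2
eef_pos: [0.4463, -0.2012, 0.247]
eef_rot: [0.0, 0.369, 0.93, 0.0]
wrist_force: [0.3, 0.7, 0.1]
opening: 0.599
```

```bash
python3 - <<'E'
from h import *
np.set_printoptions(precision=4,suppress=True)
snap("wrist","x"); T,t=snap("top","t10"); c,im=snap("wrist","w10"); print(tool()[0],get_obs()["q"])
for X in((.4341,-.0747,.165),(.4373,-.1169,.165),(.4407,-.1582,.165),(.4489,-.1938,.165)): print(proj(c,[X])[0])
v=np.zeros((480,790,3),np.uint8); v[:,:640]=cv2.resize(im,(640,480)); cr=t[140:260,370:445]; v[:240,640:790]=cv2.resize(cr,(150,240)); cv2.imwrite("pics/v10.png",v)
E
```

```text
[ 0.4475 -0.1997  0.2469] [-0.6628 -0.0093  1.8189  0.0005  1.332  -1.482 ]
[373.5167  72.7326]
[329.9313 117.9513]
[289.8988 159.9484]
[262.2992 198.4553]
```

View pics/v10.png

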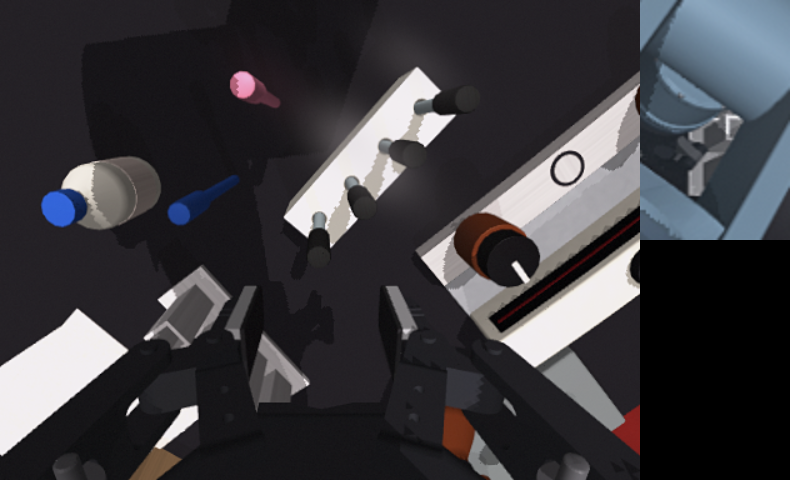

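```bash
python3 - <<'E'
from h import *
np.set_printoptions(precision=4,suppress=True)
c=get_calibration("wrist")
b=plane(c,np.array([(467,98),(409,154),(362,205),(319,253)])/1.25,.165); s=plane(c,np.array([(422,106),(385,146),(352,182),(319,218)])/1.25,.07)
print(b,s); m=s+(b-s)*.07/.095; print("at z=.14",m)
plan((list(m[3][:2])+[.14],47))
E
```

```text
[[ 0.4372 -0.0767  0.165 ]
 [ 0.4389 -0.1204  0.165 ]
 [ 0.443  -0.1601  0.165 ]
 [ 0.4476 -0.1997  0.165 ]] [[ 0.4373 -0.0755  0.07  ]
 [ 0.4411 -0.1185  0.07  ]
 [ 0.4448 -0.1589  0.07  ]
 [ 0.4487 -0.2013  0.07  ]]
at z=.14 [[ 0.4372 -0.0764  0.14  ]
 [ 0.4395 -0.1199  0.14  ]
 [ 0.4434 -0.1598  0.14  ]
 [ 0.4479 -0.2001  0.14  ]]
[-0.06 -0.01 10.69] [ 0.     0.    -0.001] rows 2.1
```

apply_moves(
  moves=[
    [[-0.06,0,4,0,0,0,0.6],[-0.06,0,8,0,0,0,0.6],[-0.06,0,10,0,0,0,0.6],[-0.06,0,10.7,0,0,0,0.6],[-0.06,0,10.7,0,0,0,0.6],[-0.06,0,10.7,0,0,0,0],[-0.06,0,10.7,0,0,0,0],[-0.06,0,10.7,0,0,0,0]],
  ],
)

```text
time_s: 27.15
eef_pos: [0.448, -0.2016, 0.1416]
eef_rot: [0.001, 0.368, 0.93, -0.001]
wrist_force: [-0.5, 0.0, 3.0]
opening: 0.174
```

apply_moves(
  moves=[
    [[0,0,0,0,0,0,0],[0,0,0,0,0,0,0],[0,0,0,0,0,0,0],[0,0,-3,0,0,0,0],[0,0,-7,0,0,0,0],[0,0,-11,0,0,0,0],[0,0,-15,0,0,0,0],[0,0,-17,0,0,0,0]],
  ],
)

```text
time_s: 27.95
eef_pos: [0.448, -0.2016, 0.3145]
eef_rot: [0.003, 0.368, 0.93, -0.001]
wrist_force: [0.6, -0.9, -0.3]
opening: 0.168
```

```bash
python3 - <<'E'
from h import *
o=get_obs(); print(o["eef_pos"],o["opening"],o["wrist_force"])
plan(((.50,-.34,.31),47))
E
```

```text
[ 0.44801026 -0.20160036  0.31449639] 0.16842606602027338 [ 0.61085565 -0.87034016 -0.26676485]
[-13.26  -6.53   0.53] [ 0.001  0.006 -0.003] rows 3.0
```

apply_moves(
  moves=[
    [[-3.3,-1.6,0,0,0,0,0],[-6.6,-3.2,0,0,0,0,0],[-10,-4.8,0,0,0,0,0],[-13.3,-6.5,0,0,0,0,0],[-13.3,-6.5,0,0,0,0,0],[-13.3,-6.5,0,0,0,0,0]],
  ],
)

```text
time_s: 28.55
eef_pos: [0.4992, -0.3397, 0.3094]
eef_rot: [-0.001, 0.369, 0.93, 0.0]
wrist_force: [1.2, 1.1, -0.6]
opening: 0.173
```

```bash
python3 - <<'E'
from h import *
np.set_printoptions(precision=4,suppress=True)
snap("wrist","x"); T,t=snap("top","t11"); c,im=snap("wrist","w11"); print(tool()[0])
print(proj(c,[(.5747,-.4034,.088),(.5258,-.3982,.088),(.4797,-.3934,.088),(.4298,-.3883,.088)]))
v=np.zeros((480,790,3),np.uint8); v[:,:640]=cv2.resize(im,(640,480)); cr=t[140:260,370:445]; v[:240,640:790]=cv2.resize(cr,(150,240)); cv2.imwrite("pics/v11.png",v)
E
```

```text
[ 0.4994 -0.3383  0.3103]
[[258.918  235.7703]
 [236.4601 208.8627]
 [213.9523 181.9243]
 [188.1791 151.0804]]
```

View pics/v11.png

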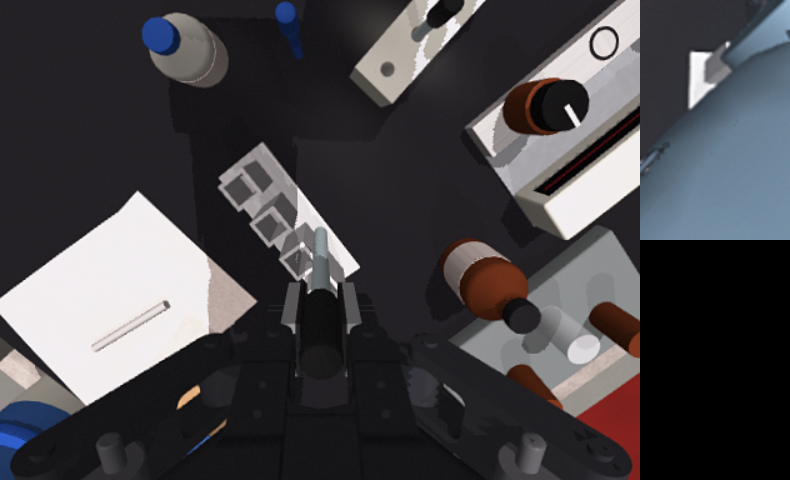

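```bash
python3 - <<'E'
from h import *
np.set_printoptions(precision=4,suppress=True)
c=get_calibration("wrist"); w=plane(c,np.array([(240,189),(270.5,225),(299,259)])/1.25,.088); print(w, np.linalg.norm(np.diff(w,axis=0),axis=1))
d=w[2]-w[0]; d/=np.linalg.norm(d); m=w.mean(0); t=[m+d*.048*k for k in(-1,0,1,2)]; print(np.array(t))
# where is pipette tip vs TCP: tip pixel (320,231)/1.25 at z = tcp-.13
p,R=tool(); print(plane(c,[np.array((320,229))/1.25],p[2]-.13)-p)
plan(((t[3][0],t[3][1],.31),47),((t[3][0],t[3][1],.165),47))
E
```

```text
[[ 0.4333 -0.3849  0.088 ]
 [ 0.4803 -0.3893  0.088 ]
 [ 0.5268 -0.3939  0.088 ]] [0.0471 0.0468]
[[ 0.4324 -0.3848  0.088 ]
 [ 0.4801 -0.3894  0.088 ]
 [ 0.5279 -0.394   0.088 ]
 [ 0.5757 -0.3985  0.088 ]]
[[-0.0007  0.0015 -0.13  ]]
[-9.69  0.83  0.03] [ 0.     0.    -0.003] rows 1.9
[ 0.   0.  14.5] [0. 0. 0.] rows 2.9
```

apply_moves(
  moves=[
    [[-3,0.3,0,0,0,0,0],[-6.5,0.5,0,0,0,0,0],[-9.8,0.7,0,0,0,0,0],[-9.8,0.7,2,0,0,0,0],[-9.8,0.7,5,0,0,0,0],[-9.8,0.7,8,0,0,0,0],[-9.8,0.7,8.2,0,0,0,0],[-9.8,0.7,8.2,0,0,0,0]],
  ],
)

```text
time_s: 29.5
eef_pos: [0.5756, -0.4003, 0.2281]
eef_rot: [-0.001, 0.368, 0.93, 0.0]
wrist_force: [0.1, -0.3, 0.7]
opening: 0.172
```

```bash
python3 - <<'E'
from h import *
np.set_printoptions(precision=4,suppress=True)
snap("wrist","x"); c,im=snap("wrist","w12"); o=get_obs(); print(o["eef_pos"],o["wrist_force"])
cv2.imwrite("pics/v12.png",cv2.resize(im[100:340,100:420],(640,480)))
E
```

```text
[ 0.5766 -0.4016  0.2307] [ 0.6747 -0.1021 -0.6522]
```

View pics/v12.png

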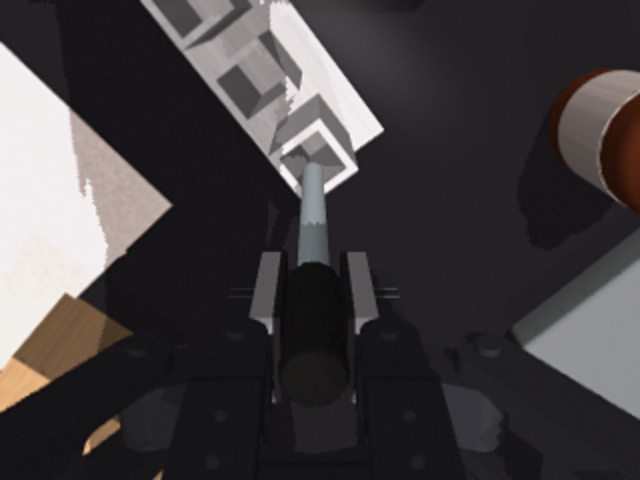

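apply_moves(
  moves=[
    [[0.15,0.15,0.5,0,0,0,0],[0.15,0.15,2,0,0,0,0],[0.15,0.15,4,0,0,0,0],[0.15,0.15,5.5,0,0,0,0],[0.15,0.15,6.7,0,0,0,0],[0.15,0.15,6.9,0,0,0,0],[0.15,0.15,6.9,0,0,0,0],[0.15,0.15,6.9,0,0,0,0]],
  ],
)

```text
time_s: 30.4
eef_pos: [0.5761, -0.3996, 0.1599]
eef_rot: [0.001, 0.368, 0.93, -0.0]
wrist_force: [-0.3, 0.0, 0.2]
opening: 0.168
```

apply_moves(
  moves=[
    [[0,0,0,0,0,0,0.5],[0,0,0,0,0,0,0.5],[0,0,0,0,0,0,0.5],[0,0,0,0,0,0,0.5],[0,0,-3,0,0,0,0.5],[0,0,-7,0,0,0,0.5],[0,0,-11,0,0,0,0.5],[0,0,-15,0,0,0,0.5]],
  ],
)

```text
time_s: 31.2
eef_pos: [0.5755, -0.3989, 0.3106]
eef_rot: [-0.0, 0.368, 0.93, 0.0]
wrist_force: [-0.4, -1.3, 0.2]
opening: 0.501
```

```bash
python3 - <<'E'
from h import *
o=get_obs(); print(o["eef_pos"],o["opening"],o["wrist_force"])
C=(.4434,-.1598)
plan(((.50,-.31,.31),47),((C[0],C[1],.22),47),((C[0],C[1],.14),47))
E
```

```text
[ 0.57552785 -0.39894773  0.31056741] 0.501155057806768 [-0.37942458 -1.27133711  0.17584007]
[11.59  1.32  0.06] [ 0.    -0.    -0.003] rows 2.3
[14.38  7.12  9.  ] [0. 0. 0.] rows 3.7
[0. 0. 8.] [0. 0. 0.] rows 1.6
```

apply_moves(
  moves=[
    [[4.3,1.4,0,0,0,0,0.6],[8.7,2.8,0,0,0,0,0.6],[13,4.2,0,0,0,0,0.6],[17.3,5.6,0,0,0,0,0.6],[21.6,7,0,0,0,0,0.6],[25.97,8.44,0,0,0,0,0.6],[25.97,8.44,5,0,0,0,0.6],[25.97,8.44,8,0,0,0,0.6]],
  ],
)

```text
time_s: 32.0
eef_pos: [0.4435, -0.1584, 0.2285]
eef_rot: [0.001, 0.367, 0.93, -0.0]
wrist_force: [0.7, -0.8, -0.0]
opening: 0.6
```

```bash
python3 - <<'E'
from h import *
np.set_printoptions(precision=4,suppress=True)
snap("wrist","x"); c,im=snap("wrist","w13"); T,t=snap("top","t13"); print(tool()[0])
C=(.4434,-.1598); plan(((C[0],C[1],.14),47))
P=proj(c,[(C[0],C[1],.165)])[0]; print(P)
# dark bulb top near prediction
u,v=P.astype(int); m=(im[v-25:v+25,u-25:u+25].max(2)<75).astype(np.uint8)
v_=np.zeros((480,790,3),np.uint8); v_[:,:640]=cv2.resize(im,(640,480)); cr=t[140:260,370:445]; v_[:240,640:790]=cv2.resize(cr,(150,240)); cv2.imwrite("pics/v13.png",v_)
E
```

```text
[ 0.4431 -0.1591  0.228 ]
[-0.11 -0.03  8.79] [-0.001 -0.004 -0.003] rows 1.8
[254.7313 218.8034]
```

View pics/v13.png

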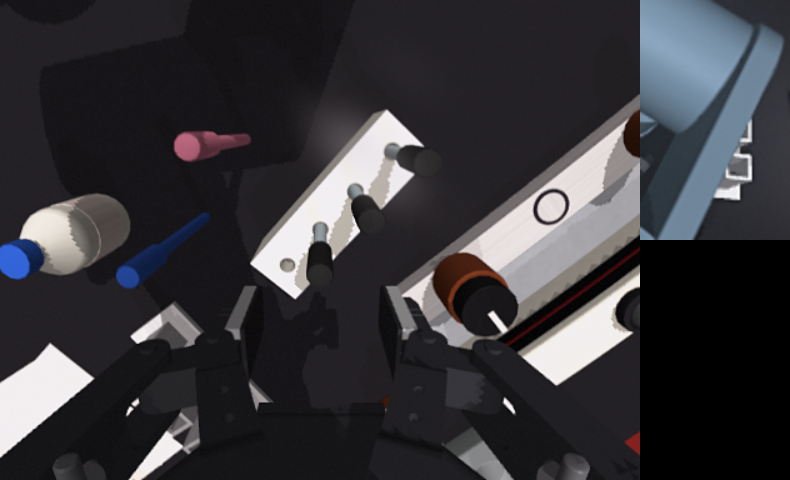

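apply_moves(
  moves=[
    [[-0.1,0,4,0,0,0,0.6],[-0.1,0,7,0,0,0,0.6],[-0.1,0,8.6,0,0,0,0.6],[-0.1,0,8.8,0,0,0,0.6],[-0.1,0,8.8,0,0,0,0.6],[-0.1,0,8.8,0,0,0,0],[-0.1,0,8.8,0,0,0,0],[-0.1,0,8.8,0,0,0,0]],
  ],
)

```text
time_s: 32.95
eef_pos: [0.4456, -0.1613, 0.1425]
eef_rot: [0.001, 0.368, 0.93, -0.001]
wrist_force: [-1.2, -0.8, 3.8]
opening: 0.173
```

apply_moves(
  moves=[
    [[0,0,0,0,0,0,0],[0,0,0,0,0,0,0],[0,0,0,0,0,0,0],[0,0,-3,0,0,0,0],[0,0,-7,0,0,0,0],[0,0,-11,0,0,0,0],[0,0,-15,0,0,0,0],[0,0,-17,0,0,0,0]],
  ],
)

```text
time_s: 33.75
eef_pos: [0.4459, -0.1611, 0.3154]
eef_rot: [0.003, 0.368, 0.93, -0.001]
wrist_force: [0.6, -0.1, -0.6]
opening: 0.171
```

```bash
python3 - <<'E'
from h import *
o=get_obs(); print(o["eef_pos"],o["opening"],o["wrist_force"])
plan(((.4994,-.3383,.3103),47))
E
```

```text
[ 0.44587614 -0.16111062  0.31538367] 0.17128458643276911 [ 0.59818607 -0.14636491 -0.63365147]
[-16.02  -9.26   0.59] [ 0.001  0.006 -0.003] rows 3.7
```

apply_moves(
  moves=[
    [[-3.2,-1.9,0,0,0,0,0],[-6.4,-3.7,0,0,0,0,0],[-9.6,-5.6,0,0,0,0,0],[-12.8,-7.4,0.2,0,0,0,0],[-16,-9.2,0.2,0,0,0,0],[-16,-9.2,0.2,0,0,0,0],[-16,-9.2,0.2,0,0,0,0]],
  ],
)

```text
time_s: 34.45
eef_pos: [0.4983, -0.3374, 0.3084]
eef_rot: [-0.001, 0.369, 0.93, 0.0]
wrist_force: [0.1, 0.9, -0.2]
opening: 0.175
```

```bash
cat >> h.py <<'E'
TUB=np.array([[.4324,-.3848,.088],[.4801,-.3894,.088],[.5279,-.394,.088],[.5757,-.3985,.088]])
def caddy(name):
    """per-tube shift of the caddy since w11, by matching patches of its picture (present pose near w11's)"""
    snap("wrist","x"); ref=cv2.imread("pics/w11.png"); c,im=snap("wrist",name)
    c0=np.load("c11.npy",allow_pickle=True).item(); out=[]
    for T in TUB[:3]:
        u,v=proj(c0,[T])[0].round().astype(int); t=ref[v-13:v+14,u-13:u+14]
        a,b=proj(c,[T])[0].round().astype(int); s=im[max(0,b-50):b+51,max(0,a-50):a+51]
        r=cv2.matchTemplate(s,t,cv2.TM_CCOEFF_NORMED); _,sc,_,(x,y)=cv2.minMaxLoc(r)
        q=np.array([max(0,a-50)+x+13,max(0,b-50)+y+13])+(proj(c0,[T])[0]-(u,v))
        out.append(np.r_[plane(c,[q],.088)[0][:2]-T[:2],sc])
    return np.array(out)
E
python3 - <<'E'
from h import *
np.set_printoptions(precision=4,suppress=True)
# camera pose at w11: same tool-camera transform, TCP was (.4994,-.3383,.3103) with eef_rot (-.001,.369,.93,0)
p,R=tool(); c=get_calibration("wrist"); R0=Rt.from_quat([.369,.93,0,-.001])
Rc=np.array(c["R"]); o=-Rc.T@c["t"]; rel=R.inv().apply(o-p); Rrel=Rc@R.as_matrix()
o0=np.array([.4994,-.3383,.3103])+R0.apply(rel); c0=dict(c); c0["R"]=Rrel@R0.as_matrix().T; c0["t"]=-c0["R"]@o0; np.save("c11.npy",c0)
print(p); print(caddy("w14")); print(proj(c0,TUB))
t=TUB[2]; plan(((t[0]+.0005,t[1]-.0015,.31),47),((t[0],t[1]-.0015,.228),47))
E
```

```text
[ 0.4983 -0.3374  0.3084]
[[ 0.0002 -0.0006  0.9687]
 [ 0.0001 -0.0007  0.9499]
 [ 0.0009  0.0003  0.8927]]
[[191.6996 151.0016]
 [216.4538 180.3409]
 [239.9728 208.1161]
 [262.2099 234.1892]]
[-6.24 -2.27 -0.1 ] [ 0.    -0.001 -0.003] rows 1.3
[ 0.04 -0.03  8.2 ] [0. 0. 0.] rows 1.6
```

apply_moves(
  moves=[
    [[-3,-1,0,0,0,0,0],[-6.24,-2.27,0,0,0,0,0],[-6.24,-2.27,0,0,0,0,0],[-6.24,-2.27,4,0,0,0,0],[-6.24,-2.27,8,0,0,0,0],[-6.24,-2.27,11,0,0,0,0],[-6.24,-2.27,11,0,0,0,0],[-6.24,-2.27,11,0,0,0,0]],
  ],
)

```text
time_s: 35.35
eef_pos: [0.5286, -0.3954, 0.2]
eef_rot: [-0.0, 0.368, 0.93, 0.0]
wrist_force: [0.8, -1.1, 0.7]
opening: 0.17
```

apply_moves(
  moves=[
    [[0,0,2,0,0,0,0],[0,0,3.8,0,0,0,0],[0,0,4,0,0,0,0],[0,0,4,0,0,0,0],[0,0,4,0,0,0,0.5],[0,0,4,0,0,0,0.5],[0,0,4,0,0,0,0.5],[0,0,4,0,0,0,0.5]],
  ],
)

```text
time_s: 36.15
eef_pos: [0.5287, -0.3966, 0.1596]
eef_rot: [0.0, 0.368, 0.93, -0.0]
wrist_force: [0.4, 0.1, 0.6]
opening: 0.502
```

apply_moves(
  moves=[
    [[0,0,-3,0,0,0,0.5],[0,0,-7,0,0,0,0.5],[0,0,-11,0,0,0,0.5],[0,0,-15,0,0,0,0.5],[0,0,-15,0,0,0,0.5]],
  ],
)

```text
time_s: 36.65
eef_pos: [0.5305, -0.3985, 0.3173]
eef_rot: [0.006, 0.368, 0.93, -0.003]
wrist_force: [0.7, -0.1, 0.4]
opening: 0.499
```

```bash
python3 - <<'E'
from h import *
o=get_obs(); print(o["eef_pos"],o["opening"],o["wrist_force"])
plan(((.4395,-.1199,.31),47),((.4395,-.1199,.14),47))
E
```

```text
[ 0.53050047 -0.39845436  0.31730056] 0.4988243239613827 [ 0.70346639 -0.10049014  0.38289784]
[25.71 14.08  0.39] [-0.001  0.013 -0.003] rows 5.9
[ 0.  0. 17.] [0. 0. 0.] rows 3.4
```

apply_moves(
  moves=[
    [[4.3,2.3,0,0,0,0,0.6],[8.6,4.7,0,0,0,0,0.6],[12.9,7,0,0,0,0,0.6],[17.1,9.4,0,0,0,0,0.6],[21.4,11.7,0,0,0,0,0.6],[25.7,14,0,0,0,0,0.6],[25.7,14,4,0,0,0,0.6],[25.7,14,8,0,0,0,0.6]],
  ],
)

```text
time_s: 37.45
eef_pos: [0.4376, -0.1175, 0.2298]
eef_rot: [0.003, 0.367, 0.93, -0.0]
wrist_force: [1.2, -0.0, -1.4]
opening: 0.601
```

```bash
python3 - <<'E'
from h import *
np.set_printoptions(precision=4,suppress=True)
snap("wrist","x"); c,im=snap("wrist","w15"); print(tool()[0]); plan(((.4395,-.1199,.14),47))
ref=cv2.imread("pics/w13.png"); t=ref[200:236,238:272]; r=cv2.matchTemplate(im[170:270,210:302],t,cv2.TM_CCOEFF_NORMED); _,s,_,(x,y)=cv2.minMaxLoc(r)
print(s,plane(c,[(210+x+17,170+y+17.6)],.165))
E
```

```text
[ 0.4337 -0.1162  0.2243]
[-0.76  0.15  8.42] [-0.002 -0.009 -0.003] rows 1.7
0.9775698184967041 [[ 0.4375 -0.1167  0.165 ]]
```

apply_moves(
  moves=[
    [[-0.5,0.15,4,0,0,0,0.6],[-0.5,0.15,7,0,0,0,0.6],[-0.5,0.15,8.2,0,0,0,0.6],[-0.5,0.15,8.4,0,0,0,0.6],[-0.5,0.15,8.4,0,0,0,0.6],[-0.5,0.15,8.4,0,0,0,0],[-0.5,0.15,8.4,0,0,0,0],[-0.5,0.15,8.4,0,0,0,0]],
  ],
)

```text
time_s: 38.35
eef_pos: [0.4425, -0.1213, 0.1464]
eef_rot: [0.001, 0.368, 0.93, -0.0]
wrist_force: [-0.3, 0.4, 3.8]
opening: 0.169
```

apply_moves(
  moves=[
    [[0,0,0,0,0,0,0],[0,0,0,0,0,0,0],[0,0,0,0,0,0,0],[0,0,-3,0,0,0,0],[0,0,-7,0,0,0,0],[0,0,-11,0,0,0,0],[0,0,-15,0,0,0,0],[0,0,-17,0,0,0,0]],
  ],
)

```text
time_s: 39.15
eef_pos: [0.4426, -0.1212, 0.3192]
eef_rot: [0.003, 0.368, 0.93, -0.0]
wrist_force: [0.1, 0.2, -0.2]
opening: 0.167
```

```bash
python3 - <<'E'
from h import *
o=get_obs(); print(o["eef_pos"],o["opening"],o["wrist_force"])
plan(((.4994,-.3383,.3103),47))
E
```

```text
[ 0.44258858 -0.12121821  0.31922513] 0.16657864858225202 [ 0.05967324  0.18937111 -0.20106181]
[-18.99 -11.94   0.98] [ 0.001  0.006 -0.003] rows 4.5
```

apply_moves(
  moves=[
    [[-3.8,-2.4,0,0,0,0,0],[-7.6,-4.8,0,0,0,0,0],[-11.4,-7.2,0,0,0,0,0],[-15.2,-9.6,0.4,0,0,0,0],[-19,-11.9,0.7,0,0,0,0],[-19,-11.9,0.7,0,0,0,0],[-19,-11.9,0.7,0,0,0,0]],
  ],
)

```text
time_s: 39.85
eef_pos: [0.4983, -0.3381, 0.307]
eef_rot: [-0.001, 0.369, 0.93, 0.001]
wrist_force: [-0.3, -0.8, -0.2]
opening: 0.17
```

```bash
cat >> h.py <<'E'
def tipoff(im,c,L):
    """bulb end offset of held pipette: match w11's pad/bulb-top patch -> tool x shift (m) by row shift; prints stem tip row via w11 stem patch"""
    ref=cv2.imread("pics/w11.png"); t=ref[262:304,236:276]; s=im[240:330,220:292]
    r=cv2.matchTemplate(s,t,cv2.TM_CCOEFF_NORMED); _,sc,_,(x,y)=cv2.minMaxLoc(r); return sc,220+x-236,240+y-262
E
python3 - <<'E'
from h import *
np.set_printoptions(precision=4,suppress=True)
print(tool()[0]); print(caddy("w16")); c=get_calibration("wrist"); im=cv2.imread("pics/w16.png"); print(tipoff(im,c,.136))
# stem profile: bluish-grey light column near u=256
for n in("w11","w14","w16"):
    g=cv2.imread(f"pics/{n}.png").astype(int); print(n,[int(g[v,252:261].max(1).mean() if 0 else g[v,252:261].max()) for v in range(165,235,3)])
E
```

```text
[ 0.4983 -0.3381  0.307 ]
[[ 0.0012  0.0001  0.9629]
 [ 0.0009  0.0002  0.9472]
 [-0.0475  0.0045  0.7203]]
(0.7740576267242432, 0, 0)
w11 [38, 248, 250, 251, 249, 247, 165, 160, 162, 160, 161, 161, 160, 166, 113, 113, 112, 112, 112, 112, 111, 113, 47, 20]
w14 [39, 48, 250, 249, 252, 215, 161, 163, 162, 161, 162, 161, 160, 165, 111, 112, 113, 111, 111, 112, 115, 17, 19, 19]
w16 [38, 54, 249, 251, 231, 161, 159, 161, 161, 161, 160, 161, 163, 166, 113, 113, 112, 112, 114, 20, 20, 19, 18, 19]
```

```bash
python3 - <<'E'
from h import *
np.set_printoptions(precision=4,suppress=True)
p,R=tool(); c=get_calibration("wrist"); print(R.inv().apply(plane(c,[(256.3,178.5)],p[2]-.136)-p)*100, p)
t=TUB[1]; plan(((t[0]+.0005,t[1]-.0015,.31),47))
E
```

```text
[[ 0.4434  0.0818 13.6002]] [ 0.4986 -0.3366  0.3081]
[-2.4  -5.19 -0.19] [ 0.    -0.    -0.003] rows 1.1
```

apply_moves(
  moves=[
    [[-1.3,-2.6,0,0,0,0,0],[-2.7,-5.2,0,0,0,0,0],[-2.7,-5.2,0,0,0,0,0],[-2.7,-5.2,4,0,0,0,0],[-2.7,-5.2,8,0,0,0,0],[-2.7,-5.2,10.5,0,0,0,0],[-2.7,-5.2,10.5,0,0,0,0],[-2.7,-5.2,10.5,0,0,0,0]],
  ],
)

```text
time_s: 40.75
eef_pos: [0.4833, -0.393, 0.2042]
eef_rot: [0.0, 0.367, 0.93, -0.0]
wrist_force: [-0.6, -1.0, 0.8]
opening: 0.172
```

apply_moves(
  moves=[
    [[0,0,1.5,0,0,0,0],[0,0,3,0,0,0,0],[0,0,3.8,0,0,0,0],[0,0,3.8,0,0,0,0],[0,0,3.8,0,0,0,0.5],[0,0,3.8,0,0,0,0.5],[0,0,3.8,0,0,0,0.5],[0,0,3.8,0,0,0,0.5]],
  ],
)

```text
time_s: 41.55
eef_pos: [0.483, -0.3942, 0.1655]
eef_rot: [0.0, 0.368, 0.93, -0.0]
wrist_force: [-0.1, 0.3, 0.4]
opening: 0.502
```

apply_moves(
  moves=[
    [[0,0,-3,0,0,0,0.5],[0,0,-7,0,0,0,0.5],[0,0,-11,0,0,0,0.5],[0,0,-15,0,0,0,0.5],[0,0,-15,0,0,0,0.5],[0,0,-15,0,0,0,0.5]],
  ],
)

```text
time_s: 42.15
eef_pos: [0.4831, -0.3944, 0.3166]
eef_rot: [0.001, 0.368, 0.93, -0.001]
wrist_force: [-0.8, 0.8, -0.6]
opening: 0.505
```

```bash
python3 - <<'E'
from h import *
o=get_obs(); print(o["eef_pos"],o["opening"],o["wrist_force"])
plan(((.4372,-.0764,.31),47))
E
```

```text
[ 0.4831261  -0.39435831  0.31657718] 0.5048793422862986 [-0.75434836  0.80016797 -0.56292234]
[25.11 20.04  0.57] [-0.     0.003 -0.003] rows 6.4
```

apply_moves(
  moves=[
    [[3.6,2.9,0,0,0,0,0.6],[7.2,5.7,0,0,0,0,0.6],[10.8,8.6,0,0,0,0,0.6],[14.3,11.5,0,0,0,0,0.6],[17.9,14.3,0,0,0,0,0.6],[21.5,17.2,0,0,0,0,0.6],[25.1,20,0,0,0,0,0.6],[25.1,20,4,0,0,0,0.6]],
  ],
)

```text
time_s: 42.95
eef_pos: [0.4379, -0.0728, 0.2779]
eef_rot: [0.004, 0.366, 0.931, 0.001]
wrist_force: [1.4, -1.4, 0.4]
opening: 0.601
```

apply_moves(
  moves=[
    [[0,0,3,0,0,0,0.6],[0,0,4,0,0,0,0.6],[0,0,4,0,0,0,0.6],[0,0,4,0,0,0,0.6]],
  ],
)

```text
time_s: 43.35
eef_pos: [0.437, -0.0768, 0.2356]
eef_rot: [0.0, 0.368, 0.93, -0.0]
wrist_force: [-0.2, -0.5, -0.1]
opening: 0.598
```

```bash
python3 - <<'E'
from h import *
np.set_printoptions(precision=4,suppress=True)
snap("wrist","x"); c,im=snap("wrist","w17"); print(tool()[0]); plan(((.4372,-.0764,.14),47))
ref=cv2.imread("pics/w13.png"); t=ref[200:236,238:272]; r=cv2.matchTemplate(im[170:270,210:302],t,cv2.TM_CCOEFF_NORMED); _,s,_,(x,y)=cv2.minMaxLoc(r)
print(s,plane(c,[(210+x+17,170+y+17.6)],.165))
E
```

```text
[ 0.4375 -0.0771  0.2364]
[0.09 0.02 9.64] [ 0.001  0.002 -0.004] rows 1.9
0.9508690237998962 [[ 0.4377 -0.0773  0.165 ]]
```

Right over the last pipette.

apply_moves(
  moves=[
    [[0,0,4,0,0,0,0.6],[0,0,7.5,0,0,0,0.6],[0,0,9.3,0,0,0,0.6],[0,0,9.6,0,0,0,0.6],[0,0,9.6,0,0,0,0.6],[0,0,9.6,0,0,0,0],[0,0,9.6,0,0,0,0],[0,0,9.6,0,0,0,0]],
  ],
)

```text
time_s: 44.25
eef_pos: [0.4375, -0.077, 0.1405]
eef_rot: [0.001, 0.368, 0.93, -0.0]
wrist_force: [-1.1, -1.5, 4.6]
opening: 0.177
```

apply_moves(
  moves=[
    [[0,0,0,0,0,0,0],[0,0,0,0,0,0,0],[0,0,0,0,0,0,0],[0,0,-3,0,0,0,0],[0,0,-7,0,0,0,0],[0,0,-11,0,0,0,0],[0,0,-15,0,0,0,0],[0,0,-17,0,0,0,0]],
  ],
)

```text
time_s: 45.05
eef_pos: [0.4378, -0.0767, 0.3134]
eef_rot: [0.003, 0.368, 0.93, -0.0]
wrist_force: [-0.1, -0.1, -1.1]
opening: 0.173
```

```bash
python3 - <<'E'
from h import *
o=get_obs(); print(o["eef_pos"],o["opening"],o["wrist_force"])
plan(((.4994,-.3383,.3103),47))
E
```

```text
[ 0.43781583 -0.07674052  0.31340925] 0.17310631975843682 [-0.1019752  -0.0685796  -1.11611349]
[-22.39 -14.86   0.41] [ 0.002  0.006 -0.003] rows 5.4
```

apply_moves(
  moves=[
    [[-3.7,-2.5,0,0,0,0,0],[-7.5,-5,0,0,0,0,0],[-11.2,-7.4,0,0,0,0,0],[-14.9,-9.9,0,0,0,0,0],[-18.7,-12.4,0,0,0,0,0],[-22.4,-14.8,0,0,0,0,0],[-22.4,-14.8,0,0,0,0,0],[-22.4,-14.8,0,0,0,0,0]],
  ],
)

```text
time_s: 45.85
eef_pos: [0.4984, -0.338, 0.3083]
eef_rot: [-0.001, 0.369, 0.93, 0.0]
wrist_force: [-0.1, 0.1, -0.8]
opening: 0.17
```

```bash
python3 - <<'E'
from h import *
np.set_printoptions(precision=4,suppress=True)
print(tool()[0]); print(caddy("w18")); p,R=tool(); c=get_calibration("wrist")
g=cv2.imread("pics/w18.png").astype(int); print([int(g[v,252:261].max()) for v in range(165,235,3)])
print(p,R.inv().apply(plane(c,[(256.3,v) for v in(177,180,183)],p[2]-.131)-p)*100)
t=TUB[0]; plan(((t[0]+.0005,t[1]-.0015,.31),47))
E
```

```text
[ 0.4984 -0.338   0.3083]
[[ 0.0012 -0.0001  0.9626]
 [-0.0473  0.0049  0.834 ]
 [ 0.0001  0.0009  0.6797]]
[38, 53, 249, 250, 250, 254, 161, 163, 162, 161, 161, 159, 160, 166, 112, 112, 112, 112, 112, 112, 112, 118, 17, 18]
[ 0.4986 -0.3365  0.3091] [[ 0.7254  0.0835 13.1004]
 [ 0.4338  0.0833 13.1002]
 [ 0.1403  0.0831 13.1001]]
[ 1.39 -8.13 -0.09] [ 0.    -0.    -0.003] rows 1.6
```

apply_moves(
  moves=[
    [[0.6,-4,0,0,0,0,0],[1.2,-8.1,0,0,0,0,0],[1.2,-8.1,0,0,0,0,0],[1.2,-8.1,4,0,0,0,0],[1.2,-8.1,8,0,0,0,0],[1.2,-8.1,11,0,0,0,0],[1.2,-8.1,11,0,0,0,0],[1.2,-8.1,11,0,0,0,0]],
  ],
)

```text
time_s: 46.75
eef_pos: [0.4352, -0.3874, 0.2]
eef_rot: [0.0, 0.367, 0.93, 0.0]
wrist_force: [0.7, -0.5, 0.4]
opening: 0.169
```

apply_moves(
  moves=[
    [[0,0,1.5,0,0,0,0],[0,0,3,0,0,0,0],[0,0,3.8,0,0,0,0],[0,0,3.8,0,0,0,0],[0,0,3.8,0,0,0,0.5],[0,0,3.8,0,0,0,0.5],[0,0,3.8,0,0,0,0.5],[0,0,3.8,0,0,0,0.5]],
  ],
)

```text
time_s: 47.55
eef_pos: [0.4347, -0.3886, 0.1615]
eef_rot: [0.0, 0.368, 0.93, -0.0]
wrist_force: [0.1, -0.5, 0.3]
opening: 0.503
```

apply_moves(
  moves=[
    [[0,0,-3,0,0,0,0.5],[0,0,-7,0,0,0,0.5],[0,0,-11,0,0,0,0.5],[0,0,-15,0,0,0,0.5],[5,0,-16,0,0,0,0.5],[10,0,-16,0,0,0,0.5],[14,0,-16,0,0,0,0.5],[14,0,-16,0,0,0,0.5]],
  ],
)

```text
time_s: 48.35
eef_pos: [0.33, -0.2893, 0.321]
eef_rot: [-0.0, 0.368, 0.93, 0.0]
wrist_force: [-0.1, -0.5, -0.3]
opening: 0.501
```

apply_moves(
  moves=[
    [[2,4,0,0,0,0,0.5],[3,8,0,0,0,0,0.5],[4,12,0,0,0,0,0.5],[4,12,0,0,0,0,0.5],[4,12,0,0,0,0,0.5]],
  ],
)

```text
time_s: 48.85
eef_pos: [0.3859, -0.1774, 0.3213]
eef_rot: [0.0, 0.367, 0.93, -0.0]
wrist_force: [0.1, -0.9, -0.8]
opening: 0.501
```

```bash
python3 - <<'E'
from h import *
snap("wrist","x"); T,t=snap("top","t19"); S,s=snap("scene","s19"); print(get_obs()["eef_pos"],get_obs()["wrist_force"])
v=np.zeros((580,790,3),np.uint8)
v[:280,:790]=cv2.resize(t[100:250,90:513],(790,280)); a=cv2.resize(s[80:330,100:440],(408,300)); v[280:580,:408]=a
b=cv2.resize(s[90:160,130:230],(380,266),interpolation=cv2.INTER_CUBIC); v[280:546,410:790]=b; cv2.imwrite("pics/v19.png",v)
E
```

```text
[ 0.38516229 -0.17878981  0.32104069] [-0.48062459 -0.3429911  -0.44077406]
```

View pics/v19.png

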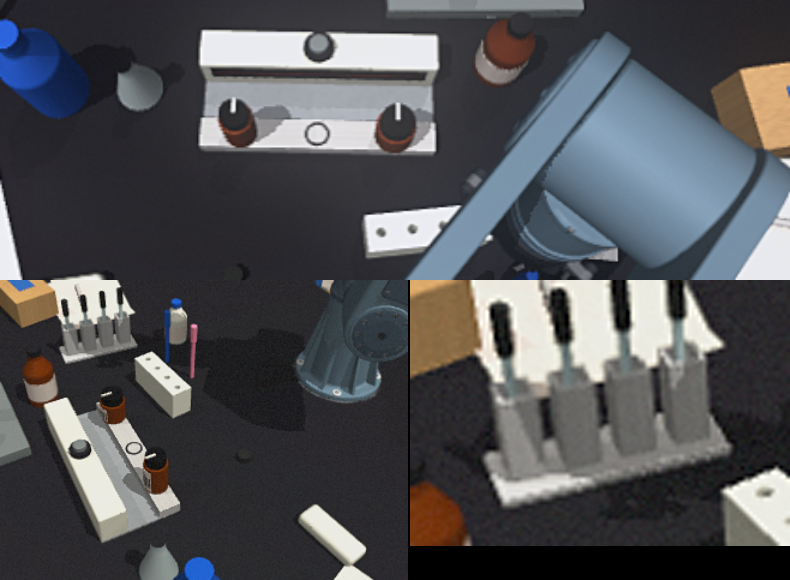

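```bash
python3 -c "
from bench import *
print(hand_in(), get_obs()['time_s'])"
```

```text
the job is handed in; nothing more can be done
the job is handed in; nothing more can be done
```

The job is done and handed in; the arm was clear of everything at about 49 s.

- **Jars:** two were present. From cap size and grip width I took them for `jar_s` and `jar_t`. `jar_s` stands on place0 and `jar_t` on place2. `jar_t` was first set down about 3° and 2 mm off, so I regripped it before the scan and corrected it. The last wrist-camera check put `jar_t` within about 0.5 mm of its ring and `jar_s` about 1.4 mm off. Both labels were within about 0.3° of square to the scanner.
- **Scan:** I pressed the button after both jars were released. The force rose to about 17 N with the travel stopped, so it was fully down. I did not read the button's joint directly.
- **Pipettes:** all four went tip-down into separate caddy tubes. The final scene picture shows all four bulbs standing in the tubes and the rack empty.
- **Bystanders:** the pink and blue look-alikes and the flask, meter and bottles stand where they were. The caddy stayed within about 1 mm of where I first measured it, up to the last pipette.
- **Disagreement:** the top and wrist cameras differed by 2 to 5 mm in absolute position. For the jars I compared jar to ring within one picture, and those comparisons agreed to about 1–2 mm.

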